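Set the depth stop on a leaning practice plate and lock it

ROBOT

A 6-joint arm with a two-finger parallel gripper is mounted at the origin on the work surface. World frame = base frame: x ahead of the robot, y to its left, z up, the work surface at z = 0. Lengths are in mm, angles in rad, forces in N, time in s.
With the tool pointing down it reaches from about 275 to 1000 mm from the base axis. Payload 8.4 kg.
Tool frame: the origin (TCP) lies midway between the tips of the shut fingers; the grasp point (between the pads) lies 19 mm behind it; z points along the fingers, y is the direction in which the jaws open and shut (so a half turn about z gives the same grasp; the last joint's range is limited). The gripper opens to 85 mm and grips with 20 to 120 N. Pads are 22 mm wide; open, the fingers measure 114 mm over their backs; the gripper's body (76 mm by 85 mm) begins 54 mm behind the grasp point. The pads swing forward as they close: fully open they stand 13 mm farther back than shut.
Start: joints at [1.275, 0.353, 1.633, -0, 1.155, -0.002], TCP at [180.993, 598.222, 231.281] pointing down, gripper open.
Joint ranges: [-2.63, 2.63], [-0.92, 2.1], [0.06, 2.66], [-1.3, 4.44], [0, 2.69], [-3.02, 3.02]. Speed limits (rad/s): [2.22, 2.22, 2.79, 3.14, 3.14, 3.14].

INTERFACE

Orientations are given as [roll, pitch, yaw] about the fixed x, y, z axes, in that order (R = Rz(yaw) Ry(pitch) Rx(roll)).
In Python, from rig import r gives the robot as it stands.
- The arm moves only by the tool play_rows, never from a script. Its argument "moves" is a list of rows, each a list of 3 entries, a list of its own where there are three numbers: the turn, a rotation vector about the tool's x, y, z in degrees, then the shift along the tool's x, y, z in mm, then the opening, from 0 (shut) to 1 (fully open). A call has 1 to 20 rows; each row is the pose to reach, as a shift and turn from the pose measured when the call began, along the tool's axes at that moment; what a row does not reach only later rows make up. A row lasts 1/10 s, in which the tool goes at most 50 mm and 8.59 degrees, less where a joint would pass 70% of its speed; a pose out of reach is approached as far as the arm can. A call with a gripper value outside its range is refused whole. The fingers move at their own pace and stop on an object; "newtons" is the grip in N (left out, the last holds). Time passes only in rows, so rows that repeat a pose let the fingers close. It gives the time, the measured TCP pose, the force and the opening at its end, in the units of the state.
- r.sense(): the state, without advancing time (a new reading comes with each control period).
- r.grab_frame(name): name is "scene" or "top"; returns a dict with "color" (400x640x3 uint8, red, green, blue), "K" (3x3 intrinsics, pixels), "k1" (the pictures are not rectified: a ray, as slopes to the right and down, at radius r is drawn at 1 + k1 r^2 times it, then the intrinsics apply), "rvec" (rotation vector, rad) and "tvec" (3), from world to camera coordinates, as OpenCV has them. Camera axes: x right, y down, z forward; pixel columns grow to the right and rows downward; lengths in mm; the calibration is good to about 2 mm. A picture is of the moment at which its call begins. There is no depth.
- r.sign_off(): hands the job in, once; it reports no verdict.
Trained networks look in a picture, given as the dict that the camera call returned (one of the last four; its "shot" number tells which), for a name from the list of things; names that differ only in an ending like _2 or _b are one class to them, and where a whole thing is asked for, a point or a joint stands for the part that bears it (a point fixed in the world has none). Each returns a list of dicts, best first, with "conf" (0 to 1); they miss things now and then, are a little off and sometimes report something else, mostly with a low value. They report only what shows in the picture. A call takes as long as a camera call. They do not tell look-alikes from the thing itself.
- r.silhouettes(picture, name): "mask" (400x640 bool, what is visible of it) and "location" ([column, row] in pixels, amid what is visible of it).
The state is a dict: "clock": time; "qpos": joint angles; "qvel": joint speeds; "joint_efforts": joint torques, N m; "eef_pos": TCP position; "tcp_rot": TCP orientation; "contact_force": force on the tool from outside, world axes, zero at the start; "wrist_torque": the same for the moment, N m; "opening": opening from 0.0 (shut) to 1.0 (fully open).
Only numpy, scipy, OpenCV 4.12 (cv2) and the standard library are available. Lean on these libraries where they do the work, as an engineer would, in place of code of your own. Each camera call takes 0.05 s, during which the arm holds its last target.

TASK

Take the tall practice plate out of the rack and lean it on the drilling rest, centred under the depth rod, with its foot blocked by the toe strip and its back against the rest's low wall. Let go of it, then slide the depth rod down gently until its ball tip touches the plate, and only then swing the clamp lever all the way down to lock the setting. Leave everything else on the table where it is.

Things in the scene. Friction and masses are not known exactly. Their poses are not given: they have to be found in the camera images.
- rest: Fixed aluminium drilling rest; origin on the table surface. In its own frame (x away from the robot at yaw 0, z up; all points on it share these axes unless told): base plate x -85..85, y -20..105, top at z 12 mm. It carries toe strip, wall, column, guide head, depth rod, lever and lamp.
- toe_strip (a point): Middle of the top edge, plate side, of the steel toe strip: at (0, 0, 26) mm of the rest. The strip runs along x (-75..75), 12 mm thick (y -12..0), 14 mm above the base. The plate's foot stands on the base just on its +y side.
- wall_top (a point): Middle of the wall's top front edge, at (0, 73.5, 88.6) mm of the rest. The wall is an upright board along x (-75..75), 10 mm thick (y 73.5..83.5). The plate's back lies on this edge.
- seat (a point): Where the tall plate's centre is when seated: (0, 52.8, 73.3) mm of the rest. The plate then leans 40 deg from vertical, its top towards the rest's +y, and its upper 50 mm stick out past the wall.
- guide_head (a point): Centre of the grey guide head (40 mm block) that the depth rod slides in, at (0, 4, 158) mm of the rest. A level bar (radius 9) joins it to the column (radius 11, top at z 188) at x 112, y 4. The lamp's foot (radius 55) is at x 225, y 50; two thin rods rise from it to the shade.
- lamp_shade (a point): Centre of the underside of the fixed lamp shade, a dome of radius 50 mm and height 53 mm (z 310..363), which hangs over the rest: the hand cannot come from straight above and must come in tilted beside it.
- rack: Fixed grey plate rack, base 130 x 150 x 10 mm, origin on the table under its centre. Two slots along its x axis at y -35 and +35, each 16 mm wide between 30 mm high ridges (tops 40 mm above the table; ridges 6 mm thick, 110 mm long).
- plate_center (a point): Centre of the tall practice plate, a loose cream plate 110 (its x) x 12 (its y, thickness) x 150 mm (its z, up), 0.14 to 0.28 kg, both faces alike. Starts upright in one of the rack's slots, foot 10 mm above the table.
- short_plate_center (a point): Centre of the short plate, 90 x 12 x 85 mm, same material, upright in the rack's other slot. Stays there.
- depth_rod (a joint): Slide of the depth rod (m): 0 fully raised, grows as the rod goes down along its own line, to 0.07. With the plate seated the ball touches it at about 0.060. Starts 0 to 0.03. Slides stiffly (friction about 2.5 N) and stays where left. Its line leans 30 deg from vertical: going down it runs along (0, 0.5, -0.866) in the rest's frame.
- rod_tip (a point): Centre of the steel ball tip (radius 6 mm) at the lower end of the depth rod (rod radius 5 mm). Its z axis points up along the rod.
- rod_knob (a point): Centre of the black cylindrical grip at the rod's upper end, radius 14 mm, 40 mm long along the rod, 155 mm above the ball centre along the rod. Its z axis points up along the rod. Touching the plate it stands about 30 mm clear of the guide head.
- clamp_lever (a joint): Angle of the clamp lever (rad): 0 free, with the lever pointing to the rest's -y and 35 deg up; grows as its end goes down, to the stop at 1.4 (locked, 45 deg below level). Starts 0 to 0.3. About 2 N at the ball moves it; stays where left.
- lever_ball (a point): Centre of the lever's black end ball (radius 11 mm), 80 mm from the pivot axis.
- lever_pivot (a point): Point of the lever's pivot axis (which runs along the rest's x) level with the end ball; at (-80, 4, 158) mm in the rest's frame.
- jar: Brown glass jar, radius 26, height 70 mm, beside the rest; origin at the centre of its foot. Bystander.
- bowl: Small steel bowl, rim radius 42, height 40 mm, behind the rest's wall; origin at the centre of its foot. Bystander.
- mallet: Hammer 200 mm long lying on the table; origin under its middle, x along it. Bystander.
- driver: Screwdriver 190 mm long lying on the table; origin under its middle, x along it. Bystander.
- cup: White cup, rim radius 36, height 85 mm; origin at the centre of its foot. Bystander.
Not all that is in view belongs to the job. Leave any green or pink look-alike of the part that bears plate_center alone.

How it is judged (in metres and radians):
On the way, in this order (a step that is already met when the one before it is completed fails the run):
1. the tall plate leans on the rest, foot behind the toe strip and back on the wall, let go and still (angle between plate_center's own z axis and vertical between 0.56 and 0.84 rad and x of plate_center in the frame of rest between -0.025 and 0.025 m and y of plate_center in the frame of rest between 0.04 and 0.068 m and z of plate_center in the frame of rest between 0.06 and 0.086 m and angle between the x axis of plate_center and the x axis of rest, either way round below 0.15 rad and linear speed of plate below 0.01 m/s and angular speed of plate below 0.1 rad/s and contact force between the fingers and plate below 0.05 N), for 0.2 s.
2. the depth rod's ball touches the leaning plate (angle between plate_center's own z axis and vertical between 0.56 and 0.84 rad and x of plate_center in the frame of rest between -0.025 and 0.025 m and y of plate_center in the frame of rest between 0.04 and 0.068 m and z of plate_center in the frame of rest between 0.06 and 0.086 m and angle between the x axis of plate_center and the x axis of rest, either way round below 0.15 rad and y of rod_tip in the frame of plate_center between -0.0138 and 0.0138 m), for 0.2 s.
3. the clamp lever is swung down, the ball still touching the plate (all of step 2 and value of joint clamp_lever above 1.25 rad), for 0.2 s.
At the end, for the whole second after the job is handed in: Tall plate at rest on the rest, leaning 32-48 deg from vertical, foot behind the strip, back on the wall, within 25 mm of the middle, square to 8 deg; rod ball on the plate (gap under 1.8 mm); lever past 1.25 of 1.4 rad; everything released and still, other things within 30 mm (all of step 3 and linear speed of plate below 0.01 m/s and angular speed of plate below 0.1 rad/s and velocity of joint depth_rod below 0.01 m/s and velocity of joint clamp_lever below 0.1 rad/s); the robot touches nothing.
It fails at once if the clamp lever is swung down before the ball touches the plate (value of joint clamp_lever above 0.8 rad and not (y of rod_tip in the frame of plate_center between -0.0138 and 0.0138 m)).
It fails at once if the rod is rammed into the plate (over 30 N) (contact force between depth_rod and plate above 30 N).
It fails at once if another thing (short plate, jar, bowl, hammer, screwdriver or cup) is moved more than 30 mm (distance of any of short_plate_center, jar, bowl, mallet, driver, cup from where it was at the start of the episode above 0.03 m).
It also fails if it takes over 58 s, if anything falls off the work surface, if the arm or the gripper's body presses on something with over 40 N, if the wrist force passes 120 N, or if a joint passes its speed limit or range.

## Working session

There is one attempt and no reset: what is moved stays moved. The work goes in short steps, Python scripts to look and compute and a tool call to move; the robot and the scene stay as the last step left them, time stands still between calls to the robot, and variables do not carry over. Pictures are saved under pics/ and viewed, and the job is handed in when it is done.

Besides the shell and the picture viewer there is one more tool, called by a JSON object that holds its "name" and its "arguments", one argument or row to a line. play_rows: Moves the arm, as the interface text tells. Its arguments: {"type":"object","properties":{"moves":{"type":"array"},"newtons":{"type":"number"}},"required":["moves"]}

```bash
ls; mkdir -p pics; python3 - <<'E'
from rig import r
import cv2,pickle
print(r.sense())
for n in("scene","top"):
    p=r.grab_frame(n); pickle.dump(p,open(n+".pkl","wb"))
    cv2.imwrite(f"pics/{n}0.png",p["color"][:,:,::-1]); print({k:v for k,v in p.items() if k!="color"})
E
```

```text
pics
{'clock': 0.0, 'qpos': array([ 1.27458889e+00,  3.53638902e-01,  1.63411015e+00, -2.78897982e-05,
        1.15522363e+00, -2.39579127e-03]), 'qvel': array([-1.61750437e-05, -2.11340645e-04,  5.78618000e-05,  4.12956857e-04,
       -2.26395111e-04, -1.12505478e-04]), 'joint_efforts': array([ 1.23725491e-03, -6.05259919e+01, -3.42065692e+01,  8.45059412e-05,
        9.47689667e-03, -5.19915950e-07]), 'eef_pos': array([180.87046933, 597.76610871, 230.57772619]), 'tcp_rot': array([-3.14021257e+00,  2.21940705e-05,  2.84779230e+00]), 'contact_force': array([ 0.68122689, -0.5086008 ,  0.08445201]), 'wrist_torque': array([-0.08998179,  0.01209411, -0.01720895]), 'opening': 0.995550851536415}
{'K': array([[368.10549528,   0.        , 316.83009727],
       [  0.        , 368.10549528, 199.44926528],
       [  0.        ,   0.        ,   1.        ]]), 'k1': 0.013340008995981891, 'rvec': array([ 1.99356677,  0.88080768, -0.49374285]), 'tvec': array([-412.79957433,   -9.87853656, 1463.83796205]), 'shot': 1}
{'K': array([[377.35691925,   0.        , 317.64328619],
       [  0.        , 377.35691925, 197.65912881],
       [  0.        ,   0.        ,   1.        ]]), 'k1': -0.06535766523434393, 'rvec': array([ 2.13508697, -2.15937895,  0.15457633]), 'tvec': array([  72.31812664,  556.79623296, 1377.42294918]), 'shot': 2}
```

View pics/scene0.png

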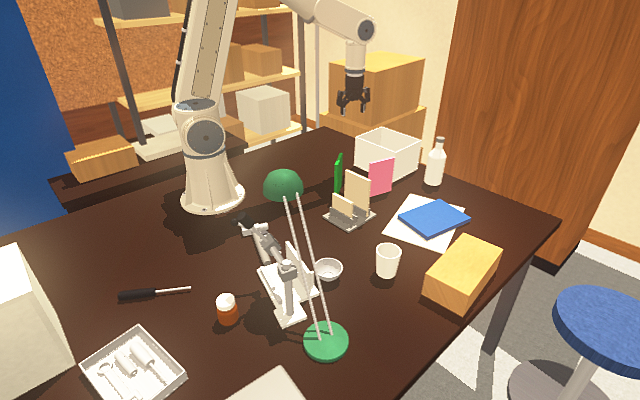

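View pics/top0.png

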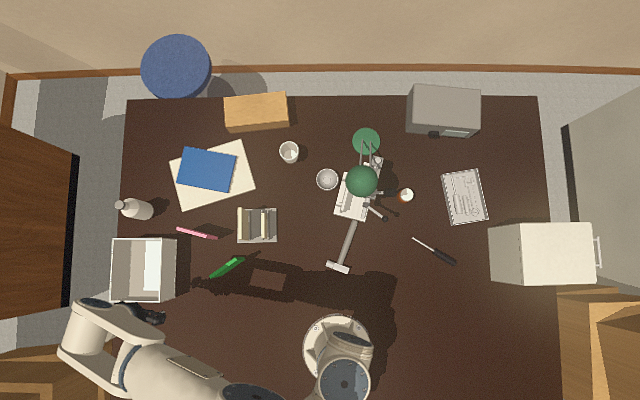

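```bash
cat > h.py <<'E'
import numpy as np,cv2,pickle
from scipy.spatial.transform import Rotation as Rn
def proj(p,X):
    X=np.atleast_2d(np.asarray(X,float)); R=cv2.Rodrigues(p["rvec"])[0]
    c=X@R.T+p["tvec"]; s=c[:,:2]/c[:,2:]; s=s*(1+p["k1"]*(s**2).sum(1,keepdims=True))
    return s*p["K"][0,0]+p["K"][:2,2]
def ray(p,uv):
    d=np.array([p["k1"],0,0,0,0.])
    s=cv2.undistortPoints(np.array([[uv]],float),p["K"],d)[0,0]
    R=cv2.Rodrigues(p["rvec"])[0]; o=-R.T@p["tvec"]; v=R.T@np.array([s[0],s[1],1]); return o,v/np.linalg.norm(v)
def onz(p,uv,z):
    o,v=ray(p,uv); return o+v*(z-o[2])/v[2]
def crop(p,x0,y0,x1,y1,k,fn,pts=None):
    im=cv2.resize(p["color"][y0:y1,x0:x1,::-1],None,fx=k,fy=k,interpolation=cv2.INTER_CUBIC)
    if pts is not None:
        for u in pts:
            q=((np.array(u)+.5-[x0,y0])*k).astype(int); cv2.circle(im,tuple(int(a) for a in q),2,(0,0,255),-1)
    cv2.imwrite(fn,im)
def frame(xyz,yaw): return np.array(xyz,float),Rn.from_euler('z',yaw).as_matrix()
def tw(f,X): return np.atleast_2d(X)@f[1].T+f[0]
E
python3 - <<'E'
from h import *
s=pickle.load(open("scene.pkl","rb"));t=pickle.load(open("top.pkl","rb"))
crop(s,300,130,440,240,5.5,"pics/c1.png"); crop(t,220,190,300,260,8,"pics/c2.png")
crop(s,220,160,360,370,2.8,"pics/c3.png"); crop(t,320,120,420,285,3.6,"pics/c4.png")
E
```

```text
(no output)
```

View pics/c1.png

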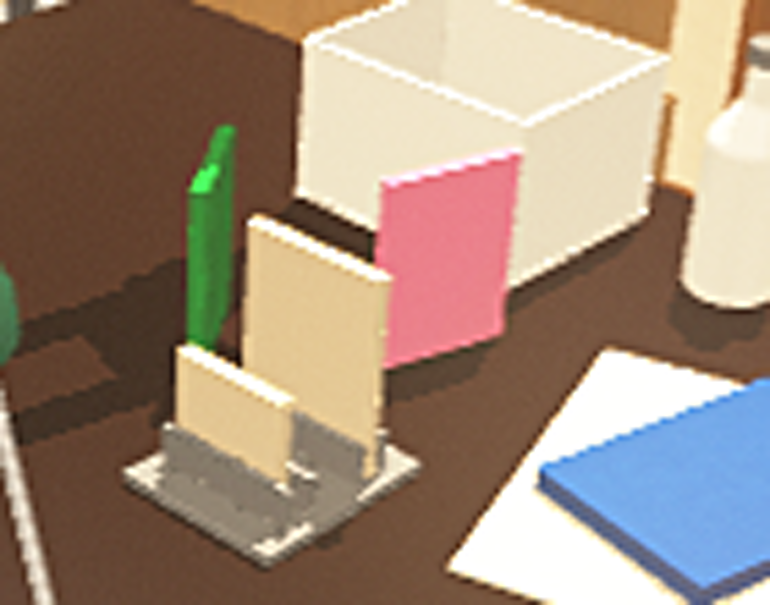

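View pics/c2.png

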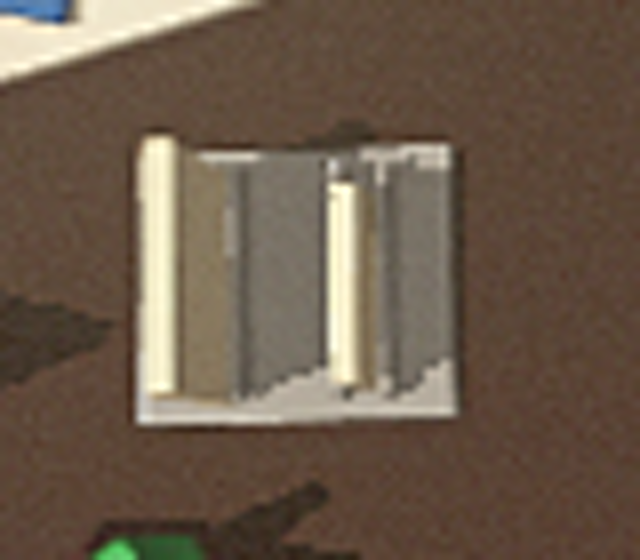

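View pics/c3.png

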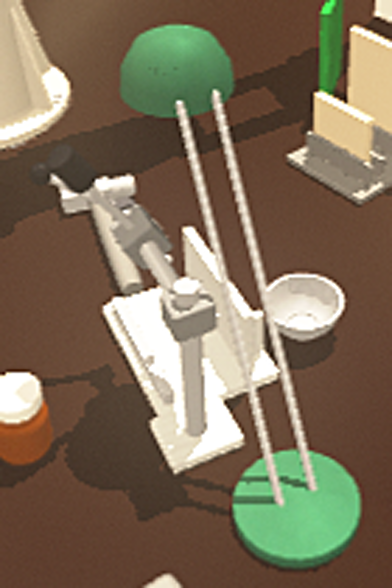

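View pics/c4.png

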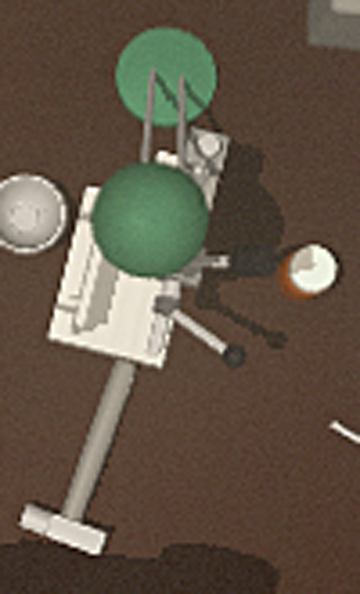

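```bash
cat > fit.py <<'E'
from h import *
from scipy.optimize import least_squares
s=pickle.load(open("scene.pkl","rb"));t=pickle.load(open("top.pkl","rb"))
def fit(obs,x0):
    f=lambda q: np.concatenate([(proj(p,tw(frame([q[0],q[1],0],q[2]),X))[0]-uv) for p,X,uv in obs])
    r=least_squares(f,x0,loss='soft_l1'); return r.x,f(r.x).reshape(-1,2)
c4=lambda x,y:(x/3.6+320-.5,y/3.6+120-.5)
c3=lambda x,y:(x/2.8+220-.5,y/2.8+160-.5)
c2=lambda x,y:(x/8+220-.5,y/8+190-.5)
c1=lambda x,y:(x/5.5+300-.5,y/5.5+130-.5)
rest=[(t,(-85,105,12),c4(50,338)),(t,(-85,-20,12),c4(163,366)),(t,(85,105,12),c4(92,187)),
 (s,(-85,-20,12),c3(105,305)),(s,(85,105,12),c3(278,370)),(s,(75,83.5,88.6),c3(262,322)),(s,(-75,73.5,88.6),c3(185,230)),(s,(225,50,12),c3(296,500))]
q,e=fit(rest,[550,-50,-.3]);print(q,e.round(1).tolist())
rack=[(t,(-65,75,10),c2(137,425)),(t,(-65,-75,10),c2(458,414)),(t,(65,-75,10),c2(450,145)),
 (s,(-65,-75,10),c1(123,470)),(s,(65,-75,10),c1(268,552)),(s,(65,75,10),c1(420,463))]
k,e=fit(rack,[450,200,0]);print(k,e.round(1).tolist())
np.save("poses.npy",[q,k])
F=frame([q[0],q[1],0],q[2]);G=frame([k[0],k[1],0],k[2])
box=lambda a,b,c,d,e,f:[(x,y,z) for x in(a,b) for y in(c,d) for z in(e,f)]
P=tw(F,box(-85,85,-20,105,12,12)+box(-75,75,73.5,83.5,12,88.6)+box(-75,75,-12,0,26,26)+[(0,4,158),(-80,4,158),(112,4,188),(225,50,12)])
Q=tw(G,box(-65,65,-75,75,10,10)+box(-55,55,29,41,10,160)+box(-45,45,-41,-29,10,95))
crop(s,230,140,400,350,2.8,"pics/o1.png",np.vstack([proj(s,P),proj(s,Q)]))
crop(t,220,120,420,260,4,"pics/o2.png",np.vstack([proj(t,P),proj(t,Q)]))
E
python3 fit.py
```

```text
[ 5.56803675e+02 -1.14849233e+02 -2.69113472e-01] [[-0.6, -0.6], [-0.2, -0.1], [-1.3, -0.9], [-0.9, 0.0], [0.5, 0.5], [-2.8, -2.6], [-0.5, -0.5], [0.1, 0.6]]
[4.59161521e+02 2.99808508e+02 1.96309526e-02] [[0.3, 0.2], [-0.3, 0.4], [0.1, -0.1], [-0.0, -0.0], [0.0, 0.8], [0.4, -0.4]]
```

View pics/o1.png

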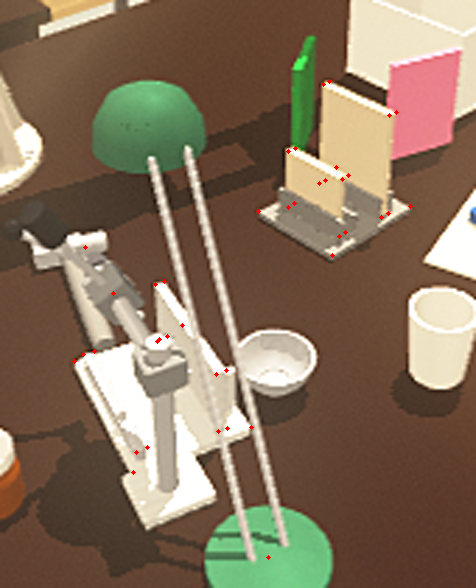

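View pics/o2.png

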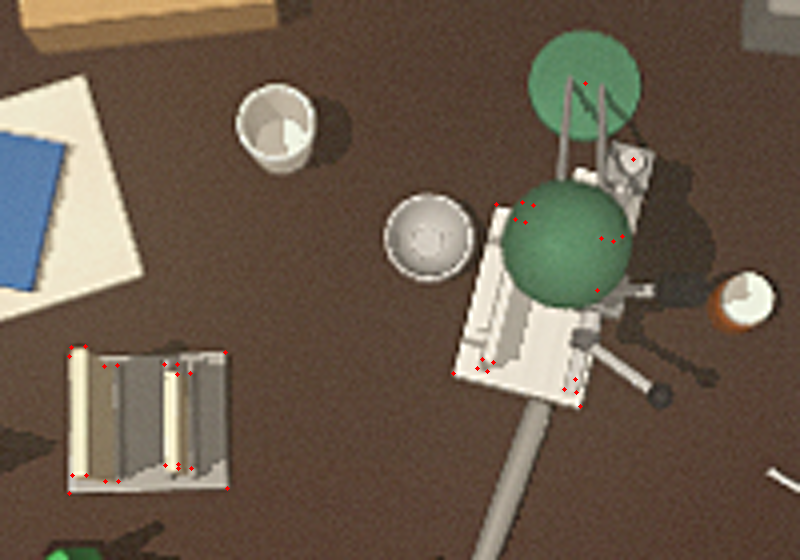

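```bash
python3 - <<'E'
from h import *
from scipy.optimize import least_squares
s=pickle.load(open("scene.pkl","rb"));t=pickle.load(open("top.pkl","rb"))
q,k=np.load("poses.npy"); F=frame([q[0],q[1],0],q[2])
inv=lambda X:(np.atleast_2d(X)-F[0])@F[1]
# dome: top cam centre of outline
import math
for nm,uvt,uvs in [("shade",(361.5,180.8),None),("ballL",(220+660/4,120+397/4),(230+10/2.8,140+232/2.8)),("knob",(220+683/4,120+290/4),(230+37/2.8,140+219/2.8))]:
    if uvs is None:
        for z in (310,330,363): print(nm,z,inv(onz(t,uvt,z)).round(1))
    else:
        o1,d1=ray(t,uvt);o2,d2=ray(s,uvs)
        A=np.stack([d1,-d2],1); a=np.linalg.lstsq(A,o2-o1,rcond=None)[0]
        p1=o1+a[0]*d1;p2=o2+a[1]*d2; print(nm,inv((p1+p2)/2).round(1),np.linalg.norm(p1-p2).round(1))
hsv=None
for z in(310,363):
  for a,b in((0,0),):
    pass
# circle of shade fit by scene: project candidates
for c in [(10,20),(10,30),(10,40)]:
    ang=np.linspace(0,6.28,60); P=[(c[0]+50*np.cos(x),c[1]+50*np.sin(x),310) for x in ang]
    u=proj(s,tw(F,P)); v=proj(t,tw(F,P)); print(c,u.min(0).round(1),u.max(0).round(1),v.min(0).round(1),v.max(0).round(1))
E
```

```text
shade 310 [[ -0.5  48.2 310. ]]
shade 330 [[ -4.8  49.5 330. ]]
shade 363 [[-11.8  51.7 363. ]]
ballL [[-82.2 -65.4 197.1]] 0.5
knob [[ -2.7 -55.  259.1]] 1.3
(10, 20) [251.9 184.8] [293.8 206.8] [354.9 163.9] [387.5 196. ]
(10, 30) [255.9 183.8] [297.6 205.7] [351.8 163.1] [384.4 195.2]
(10, 40) [259.9 182.9] [301.4 204.6] [348.6 162.3] [381.2 194.4]
```

```bash
cat >> h.py <<'E'
def D(): 
    from rig import r
    return r
def rel(st,pos,Rt):
    R0=Rn.from_euler('xyz',st["tcp_rot"]).as_matrix()
    rv=np.degrees(Rn.from_matrix(R0.T@Rt).as_rotvec()); sh=R0.T@(np.array(pos)-st["eef_pos"])
    return rv.round(1).tolist(),sh.round(1).tolist()
def Rzy(z,y):
    z=np.array(z,float);z/=np.linalg.norm(z);y=np.array(y,float);y-=z*(y@z);y/=np.linalg.norm(y)
    return np.stack([np.cross(y,z),y,z],1)
E
python3 - <<'E'
from h import *
r=D();st=r.sense()
q,k=np.load("poses.npy"); G=frame([k[0],k[1],0],k[2])
p=tw(G,(0,35,0))[0];print(p)
R=Rzy((0,0,-1),G[1][:,1])
print(rel(st,(p[0],p[1],230),R)); print(rel(st,(p[0],p[1],126),R))
t=pickle.load(open("top.pkl","rb"))
print([onz(t,u,150).round() for u in((243,257),(178,227),(217,238),(209,277))])
E
```

```text
[458.47448141 334.80176403   0.        ]
([-0.1, -0.0, -18.0], [-341.9, -171.4, 0.8])
([-0.1, -0.0, -18.0], [-341.9, -171.2, 104.8])
[array([341., 322., 150.]), array([445., 550., 150.]), array([406., 413., 150.]), array([274., 437., 150.])]
```

{"name": "play_rows", "arguments": {
  "moves": [
    [[0, 0, -18], [-342, -171, 0], 1],
    [[0, 0, -18], [-342, -171, 0], 1],
    [[0, 0, -18], [-342, -171, 0], 1],
    [[0, 0, -18], [-342, -171, 0], 1],
    [[0, 0, -18], [-342, -171, 0], 1],
    [[0, 0, -18], [-342, -171, 0], 1],
    [[0, 0, -18], [-342, -171, 0], 1],
    [[0, 0, -18], [-342, -171, 0], 1],
    [[0, 0, -18], [-342, -171, 0], 1],
    [[0, 0, -18], [-342, -171, 0], 1],
    [[0, 0, -18], [-342, -171, 0], 1],
    [[0, 0, -18], [-342, -171, 0], 1]
  ]
}}

```text
clock: 1.3
eef_pos: [457.8, 335.9, 230.7]
tcp_rot: [-3.14, -0.001, -3.12]
contact_force: [0.2, 0.2, -0.2]
opening: 1.0
```

```bash
python3 - <<'E'
from h import *
r=D();st=r.sense();print(st)
p=(458.5,334.8)
q,k=np.load("poses.npy"); G=frame([k[0],k[1],0],k[2]); R=Rzy((0,0,-1),G[1][:,1])
print(rel(st,(p[0],p[1],126),R))
s=r.grab_frame("scene");t=r.grab_frame("top")
pickle.dump(s,open("scene1.pkl","wb"));pickle.dump(t,open("top1.pkl","wb"))
crop(s,300,80,440,240,3.5,"pics/d1.png",proj(s,[st["eef_pos"]])); crop(t,200,170,330,280,5,"pics/d2.png",proj(t,[st["eef_pos"]]))
E
```

```text
{'clock': 1.3, 'qpos': array([ 6.30694940e-01,  2.65913738e-01,  1.75732083e+00, -6.34658835e-04,
        1.11975524e+00, -9.61666188e-01]), 'qvel': array([ 0.00321624, -0.00066849, -0.00154579, -0.00285991, -0.00191739,
       -0.00317908]), 'joint_efforts': array([-5.48253693e-01, -5.33530247e+01, -3.34586656e+01, -2.48975301e-02,
        8.77793238e-03,  7.49904691e-03]), 'eef_pos': array([457.79986156, 335.89107892, 230.73123676]), 'tcp_rot': array([-3.14032508e+00, -8.19351501e-04, -3.11975132e+00]), 'contact_force': array([ 0.18814153,  0.20940583, -0.18880818]), 'wrist_torque': array([-0.05355667, -0.03385246,  0.00630232]), 'opening': 0.999941603041924}
([-0.1, -0.0, 0.1], [-0.8, -1.0, 104.7])
```

View pics/d1.png

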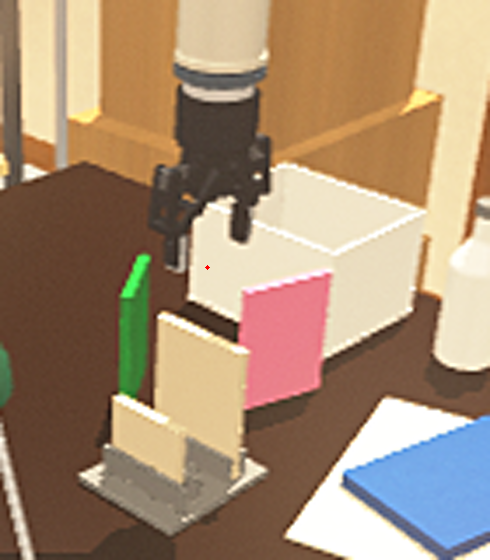

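View pics/d2.png

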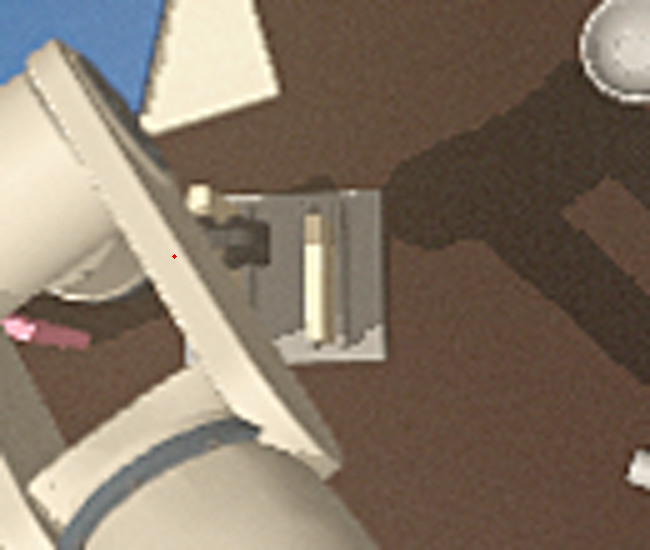

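{"name": "play_rows", "arguments": {
  "moves": [
    [[0, 0, 0], [-0.8, -1, 40], 1],
    [[0, 0, 0], [-0.8, -1, 75], 1],
    [[0, 0, 0], [-0.8, -1, 105], 1],
    [[0, 0, 0], [-0.8, -1, 105], 1],
    [[0, 0, 0], [-0.8, -1, 105], 1],
    [[0, 0, 0], [-0.8, -1, 105], 0],
    [[0, 0, 0], [-0.8, -1, 105], 0],
    [[0, 0, 0], [-0.8, -1, 105], 0],
    [[0, 0, 0], [-0.8, -1, 105], 0],
    [[0, 0, 0], [-0.8, -1, 105], 0],
    [[0, 0, 0], [-0.8, -1, 105], 0],
    [[0, 0, 0], [-0.8, -1, 105], 0]
  ],
  "newtons": 40
}}

```text
clock: 2.6
eef_pos: [459.0, 335.0, 126.3]
tcp_rot: [-3.141, 0.0, -3.12]
contact_force: [-1.1, -0.8, 6.0]
opening: 0.137
```

{"name": "play_rows", "arguments": {
  "moves": [
    [[0, 0, 0], [0, 0, -15], 0],
    [[0, 0, 0], [0, 0, -40], 0],
    [[0, 0, 0], [0, 0, -80], 0],
    [[0, 0, 0], [0, 0, -120], 0],
    [[0, 0, 0], [0, 0, -160], 0],
    [[0, 0, 0], [0, 0, -160], 0],
    [[0, 0, 0], [0, 0, -160], 0],
    [[0, 0, 0], [0, 0, -160], 0]
  ]
}}

```text
clock: 3.4
eef_pos: [458.1, 334.5, 284.6]
tcp_rot: [-3.139, -0.002, -3.12]
contact_force: [0.9, -0.7, -1.3]
opening: 0.135
```

```bash
python3 - <<'E'
from h import *
r=D();st=r.sense();print(st)
s=r.grab_frame("scene");t=r.grab_frame("top")
pickle.dump(s,open("scene2.pkl","wb"));pickle.dump(t,open("top2.pkl","wb"))
R0=Rn.from_euler('xyz',st["tcp_rot"]).as_matrix()
# plate in tool frame: z from TCP: top edge -33.7, bottom 116.3
P=[(x,y,z) for x in(-55,55) for y in(-6,6) for z in(-33.7,116.3)]
crop(s,300,60,440,240,3.3,"pics/e1.png",proj(s,np.array(P)@R0.T+st["eef_pos"])); crop(t,200,170,330,280,5,"pics/e2.png",proj(t,np.array(P)@R0.T+st["eef_pos"]))
E
```

```text
{'clock': 3.4, 'qpos': array([ 6.28352637e-01,  2.17428063e-01,  1.69664809e+00, -7.20603233e-04,
        1.23069842e+00, -9.64063846e-01]), 'qvel': array([ 0.00048911,  0.01058637,  0.00477674,  0.00134925,  0.00083857,
       -0.00110924]), 'joint_efforts': array([-5.36992848e-04, -5.44334185e+01, -3.73361492e+01, -2.90122269e-03,
       -1.53801759e-02,  4.13345424e-05]), 'eef_pos': array([458.14264634, 334.45036796, 284.56912578]), 'tcp_rot': array([-3.13922087e+00, -2.22714836e-03, -3.11973368e+00]), 'contact_force': array([ 0.89266012, -0.7158839 , -1.27017869]), 'wrist_torque': array([-0.0439665 ,  0.03286762, -0.01220587]), 'opening': 0.1351733924445801}
```

View pics/e1.png

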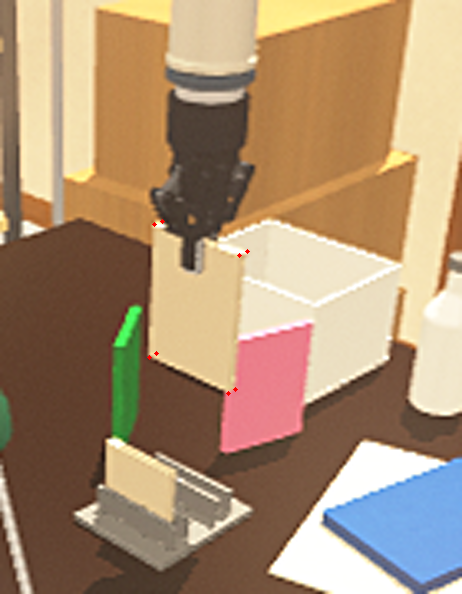

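```bash
cat >> h.py <<'E'
_q,_k=np.load("poses.npy"); RF=frame([_q[0],_q[1],0],_q[2])
def inv(X): return (np.atleast_2d(X)-RF[0])@RF[1]
def plate_tcp(x,y,z,th,up=0):  # rest-frame plate centre, tilt deg -> tcp world pose (tool y along rest +y-ish)
    a=np.radians(th); u=np.array([0,np.sin(a),np.cos(a)]); n=np.array([0,np.cos(a),-np.sin(a)])
    p=np.array([x,y,z])+u*(41.3+up)
    return tw(RF,p)[0], RF[1]@Rzy(-u,n)
E
python3 - <<'E'
from h import *
st=D().sense()
P,R=plate_tcp(0,52.95,77.2,36,150); print(P,rel(st,P,R))
P,R=plate_tcp(0,52.95,77.2,10,220); print(P,rel(st,P,R))
E
```

```text
[600.77794123  44.59108135 231.96495102] ([35.6, 5.1, 16.2], [-136.3, -292.8, 52.9])
[582.94582866 -20.0639511  334.53026586] ([9.8, 1.3, 16.6], [-116.8, -357.4, -49.5])
```

{"name": "play_rows", "arguments": {
  "moves": [
    [[5, 1, 2], [-19, -42, 0], 0],
    [[10, 1, 5], [-39, -84, 0], 0],
    [[15, 2, 7], [-58, -126, 0], 0],
    [[20, 3, 9], [-78, -167, 10], 0],
    [[25, 4, 12], [-97, -209, 25], 0],
    [[30, 4, 14], [-117, -251, 40], 0],
    [[35.6, 5.1, 16.2], [-136, -293, 53], 0],
    [[35.6, 5.1, 16.2], [-136, -293, 53], 0],
    [[35.6, 5.1, 16.2], [-136, -293, 53], 0],
    [[35.6, 5.1, 16.2], [-136, -293, 53], 0],
    [[35.6, 5.1, 16.2], [-136, -293, 53], 0]
  ]
}}

```text
clock: 4.6
eef_pos: [600.3, 45.3, 232.5]
tcp_rot: [-2.514, 0.001, 2.873]
contact_force: [0.2, 0.5, -0.7]
opening: 0.133
```

```bash
cat > look.py <<'E'
import sys
from h import *
r=D();st=r.sense();tag=sys.argv[1]
print("q",st["qpos"].round(3),"tcp rest",inv(st["eef_pos"]).round(1),"F",st["contact_force"].round(1),st["clock"],st["opening"])
s=r.grab_frame("scene");t=r.grab_frame("top")
pickle.dump(s,open("scene_l.pkl","wb"));pickle.dump(t,open("top_l.pkl","wb"))
R0=Rn.from_euler('xyz',st["tcp_rot"]).as_matrix()
P=[]
if len(sys.argv)>2: P=np.array([(x,y,z) for x in(-55,55) for y in(-6,6) for z in(-33.7,116.3)])@R0.T+st["eef_pos"]
crop(s,220,130,380,350,2.7,f"pics/{tag}s.png",proj(s,P) if len(P) else None); crop(t,300,110,430,270,3.7,f"pics/{tag}t.png",proj(t,P) if len(P) else None)
a=cv2.imread(f"pics/{tag}s.png");b=cv2.imread(f"pics/{tag}t.png")
h=min(a.shape[0],b.shape[0]);im=np.hstack([a[:h],b[:h,:800-a.shape[1]]]); cv2.imwrite(f"pics/{tag}.png",im)
E
python3 look.py f1 p
python3 - <<'E'
from h import *
st=D().sense()
for up in(60,20,0):
  P,R=plate_tcp(0,52.95,77.2,36,up); print(P,rel(st,P,R))
E
```

```text
q [ 0.349  0.52   1.523 -0.501  1.504 -0.814] tcp rest [[ -0.6 166.  232.5]] F [ 0.2  0.5 -0.7] 4.6 0.13337374703416804
[586.71287319  -6.40553652 159.15342153] ([0.1, 0.1, -0.0], [-0.3, -0.0, 90.9])
[580.46173184 -29.07070001 126.79274176] ([0.1, 0.1, -0.0], [-0.3, -0.1, 130.9])
[577.33616116 -40.40328176 110.61240187] ([0.1, 0.1, -0.0], [-0.2, -0.1, 150.9])
```

View pics/f1.png

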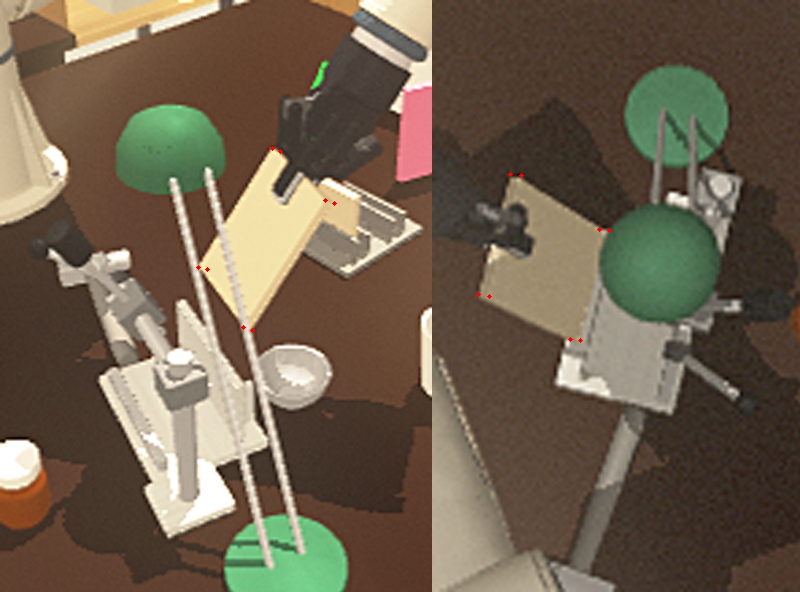

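{"name": "play_rows", "arguments": {
  "moves": [
    [[0, 0, 0], [0, 0, 30], 0],
    [[0, 0, 0], [0, 0, 60], 0],
    [[0, 0, 0], [0, 0, 90], 0],
    [[0, 0, 0], [0, 0, 110], 0],
    [[0, 0, 0], [0, 0, 125], 0],
    [[0, 0, 0], [0, 0, 125], 0],
    [[0, 0, 0], [0, 0, 125], 0]
  ]
}}

```text
clock: 5.4
eef_pos: [581.7, -25.1, 132.3]
tcp_rot: [-2.515, 0.003, 2.873]
contact_force: [0.3, 0.3, -2.1]
opening: 0.137
```

```bash
python3 look.py f2 p
python3 - <<'E'
from h import *
st=D().sense()
for up in(10,0):
  P,R=plate_tcp(0,52.95,77.2,36,up); print(P,rel(st,P,R))
E
```

```text
q [ 0.258  0.581  1.678 -0.56   1.278 -0.769] tcp rest [[1.000e-01 9.310e+01 1.323e+02]] F [ 0.3  0.3 -2.1] 5.4 0.13713914796646
[578.8989465  -34.73699089 118.70257181] ([0.1, 0.2, -0.1], [0.5, -0.3, 17.4])
[577.33616116 -40.40328176 110.61240187] ([0.1, 0.2, -0.1], [0.5, -0.3, 27.4])
```

View pics/f2.png

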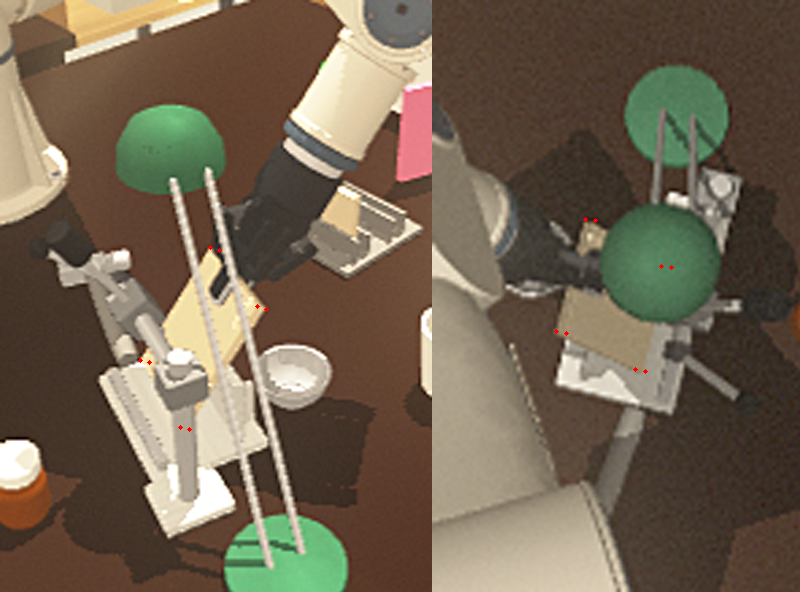

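{"name": "play_rows", "arguments": {
  "moves": [
    [[0, 0, 0], [0.5, 0, 6], 0],
    [[0, 0, 0], [0.5, 0, 12], 0],
    [[0, 0, 0], [0.5, 0, 18], 0],
    [[0, 0, 0], [0.5, 0, 24], 0],
    [[0, 0, 0], [0.5, 0, 25], 0],
    [[0, 0, 0], [0.5, 0, 25], 0]
  ]
}}

```text
clock: 6.1
eef_pos: [577.5, -39.1, 112.0]
tcp_rot: [-2.515, 0.003, 2.873]
contact_force: [-0.3, -0.3, -2.0]
opening: 0.133
```

```bash
python3 look.py f3 p
python3 - <<'E'
from h import *
st=D().sense()
for a in((0,52.95,77.2,36,0),(0,51,76.2,37.5,0),(0,52.8,73.6,40,0)):
  P,R=plate_tcp(*a); print(P,rel(st,P,R))
E
```

```text
q [ 0.239  0.598  1.704 -0.576  1.234 -0.758] tcp rest [[-1.00e-01  7.85e+01  1.12e+02]] F [-0.3 -0.3 -2. ] 6.1 0.13338643257124014
[577.33616116 -40.40328176 110.61240187] ([0.1, 0.2, -0.1], [0.1, -0.3, 2.4])
[577.04803462 -41.44796061 108.96549295] ([1.6, 0.2, -0.1], [0.1, -0.2, 4.4])
[577.90024494 -38.35804709 105.2376355 ] ([4.1, 0.2, -0.1], [0.2, 4.6, 5.5])
```

View pics/f3.png

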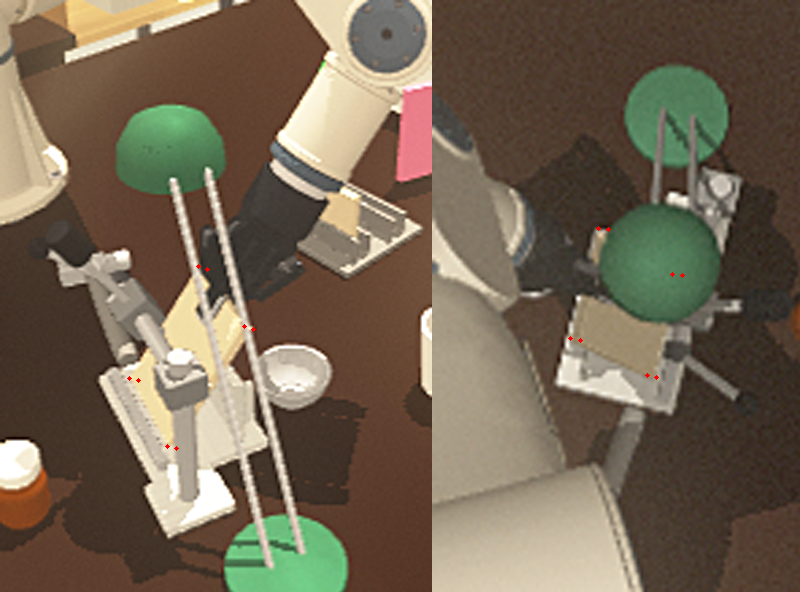

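{"name": "play_rows", "arguments": {
  "moves": [
    [[0, 0, 0], [0, 0, 1.5], 0],
    [[0, 0, 0], [0, 0, 2.5], 0],
    [[1.5, 0, 0], [0, 0, 4], 0],
    [[1.5, 0, 0], [0, 0, 4.4], 0],
    [[1.5, 0, 0], [0, 0, 4.4], 0],
    [[1.5, 0, 0], [0, 0, 4.4], 0]
  ]
}}

```text
clock: 6.8
eef_pos: [577.2, -41.2, 108.7]
tcp_rot: [-2.489, 0.004, 2.874]
contact_force: [-0.0, 0.3, -1.7]
opening: 0.135
```

```bash

python3 - <<'E'
from h import *
st=D().sense();print(inv(st["eef_pos"]),st["contact_force"],st["wrist_torque"])
for a in((0,51,76.2,37.5,0),(0,52.8,73.6,40,0)):
  P,R=plate_tcp(*a); print(P,rel(st,P,R))
E
```

```text
[[  0.12042461  76.40813621 108.73926989]] [-0.0359996   0.32130787 -1.66216963] [ 0.47222695 -0.14195315  0.02362854]
[577.04803462 -41.44796061 108.96549295] ([0.1, 0.2, -0.1], [0.1, -0.3, -0.0])
[577.90024494 -38.35804709 105.2376355 ] ([2.6, 0.2, -0.1], [0.1, 4.5, 1.0])
```

Next I tilt to about 40° and bring it down in small steps until it makes contact.

{"name": "play_rows", "arguments": {
  "moves": [
    [[1, 0, 0], [0, 1.8, 0.4], 0],
    [[2, 0, 0], [0, 3.3, 0.8], 0],
    [[2.4, 0, 0], [0, 4, 1], 0],
    [[2.4, 0, 0], [0, 4, 1], 0],
    [[2.4, 0, 0], [0, 4, 1], 0]
  ]
}}

```text
clock: 7.3
eef_pos: [577.9, -38.7, 105.5]
tcp_rot: [-2.447, 0.003, 2.874]
contact_force: [0.3, -0.9, -0.8]
opening: 0.133
```

```bash
python3 look.py f4 p
python3 - <<'E'
from h import *
st=D().sense();print(inv(st["eef_pos"]),st["contact_force"],st["wrist_torque"])
for a in((0,52.8,73.3,40,0),):
  P,R=plate_tcp(*a); print(P,rel(st,P,R))
E
```

```text
q [ 0.264  0.638  1.688 -0.617  1.274 -0.713] tcp rest [[1.000e-01 7.900e+01 1.055e+02]] F [ 0.3 -0.9 -0.8] 7.3 0.1333625088649222
[[7.11642096e-02 7.89382458e+01 1.05474598e+02]] [-0.02725534 -0.51035613 -0.97663149] [ 0.32617747 -0.0165675   0.04036092]
[577.90024494 -38.35804709 104.9376355 ] ([0.2, 0.2, -0.1], [0.1, 0.7, 0.2])
```

View pics/f4.png

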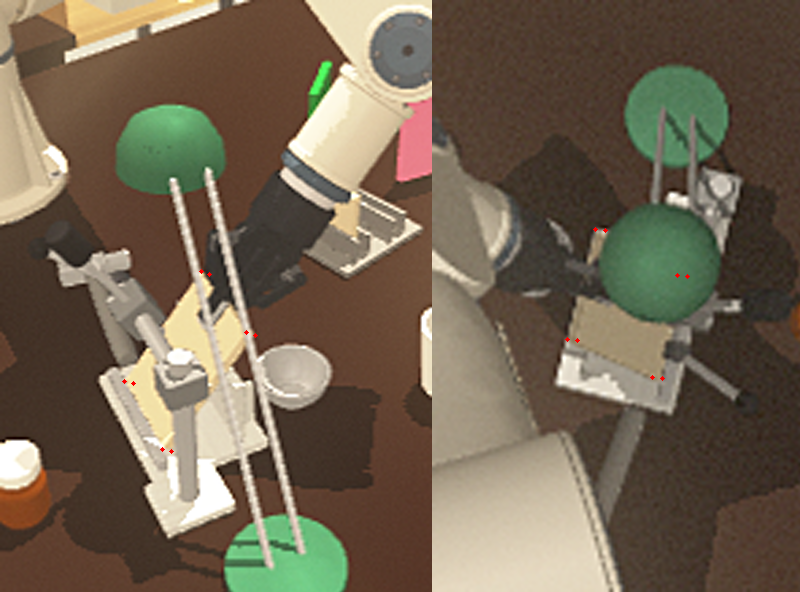

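{"name": "play_rows", "arguments": {
  "moves": [
    [[0, 0, 0], [0, 0.7, 0.5], 0],
    [[0, 0, 0], [0, 0.7, 1], 0],
    [[0, 0, 0], [0, 0.7, 1], 0],
    [[0, 0, 0], [0, 0.7, 1], 0.2],
    [[0, 0, 0], [0, 0.7, 1], 0.3],
    [[0, 0, 0], [0, 0.7, 1], 0.45],
    [[0, 0, 0], [0, 0.7, 1], 0.45],
    [[0, 0, 0], [0, 0.7, 1], 0.45],
    [[0, 0, 0], [0, 0.7, 1], 0.45]
  ],
  "newtons": 20
}}

```text
clock: 8.3
eef_pos: [577.9, -38.8, 104.2]
tcp_rot: [-2.447, 0.004, 2.873]
contact_force: [0.4, -0.0, 0.6]
opening: 0.45
```

```bash
cat > chk.py <<'E'
import sys
from h import *
# overlay of seated plate + wall etc.
s=pickle.load(open("scene_l.pkl","rb"));t=pickle.load(open("top_l.pkl","rb"))
a=np.radians(40);u=np.array([0,np.sin(a),np.cos(a)]);n=np.array([0,np.cos(a),-np.sin(a)])
P=tw(RF,[np.array([x,52.8,73.3])+n*y+u*z for x in(-55,55) for y in(-6,6) for z in(-75,75)])
crop(s,230,200,340,320,5,f"pics/{sys.argv[1]}.png",proj(s,P))
E
python3 look.py f5; python3 chk.py g5
```

```text
q [ 0.263  0.64   1.688 -0.617  1.272 -0.711] tcp rest [[1.000e-01 7.890e+01 1.042e+02]] F [ 0.4 -0.   0.6] 8.3 0.4497438234645649
```

View pics/f5.png

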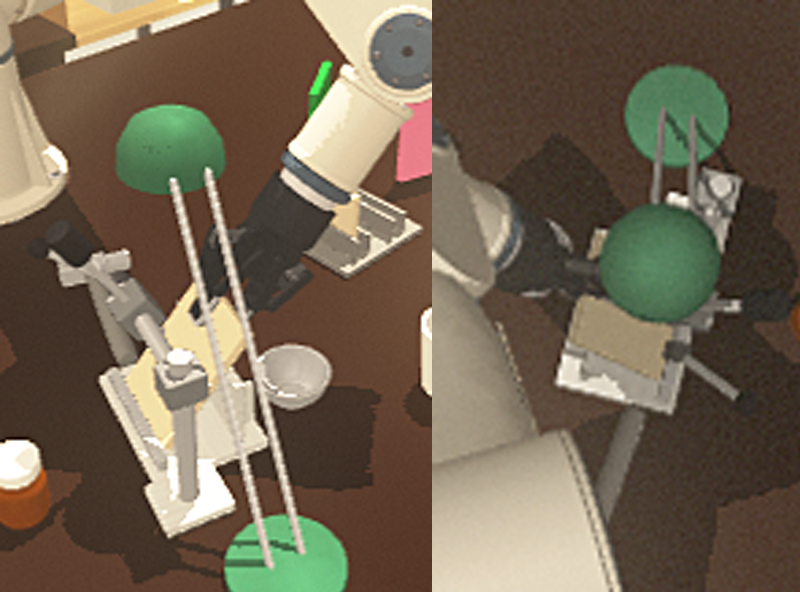

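View pics/g5.png

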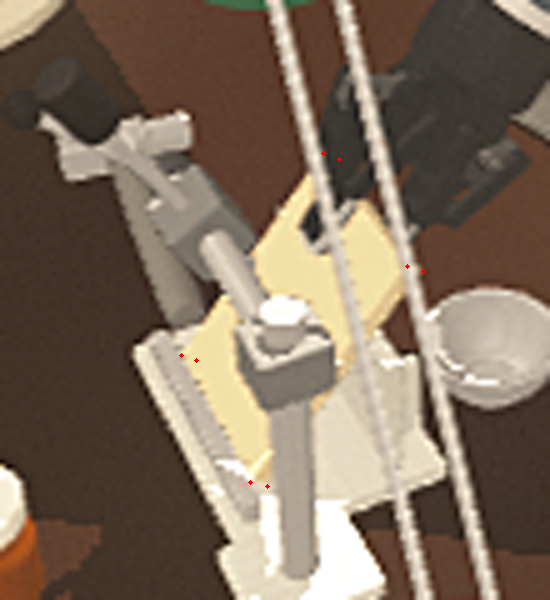

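{"name": "play_rows", "arguments": {
  "moves": [
    [[0, 0, 0], [0, 0, -10], 0.45],
    [[0, 0, 0], [0, 0, -30], 0.45],
    [[0, 0, 0], [0, 0, -60], 0.45],
    [[0, 0, 0], [0, 0, -100], 0.45],
    [[0, 0, 0], [0, 0, -150], 0.45],
    [[0, 0, 0], [0, 0, -200], 0],
    [[0, 0, 0], [0, 0, -200], 0],
    [[0, 0, 0], [0, 0, -200], 0]
  ]
}}

```text
clock: 9.2
eef_pos: [611.7, 85.9, 259.0]
tcp_rot: [-2.449, 0.005, 2.875]
contact_force: [-0.6, -0.6, -0.4]
opening: -0.001
```

```bash
python3 look.py f6; python3 chk.py g6
```

```text
q [ 0.417  0.561  1.424 -0.522  1.628 -0.788] tcp rest [[ -0.5 208.1 259. ]] F [-0.6 -0.6 -0.4] 9.2 -0.0005842201075903827
```

View pics/f6.png

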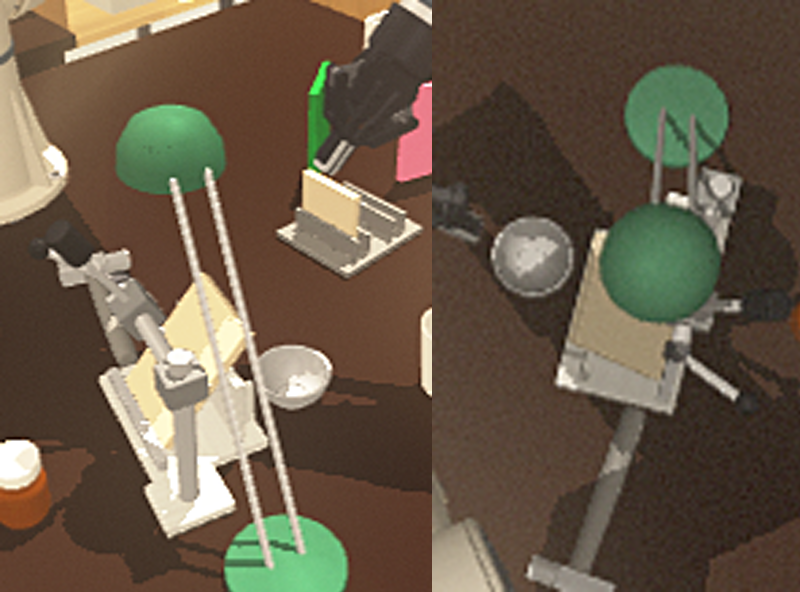

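View pics/g6.png

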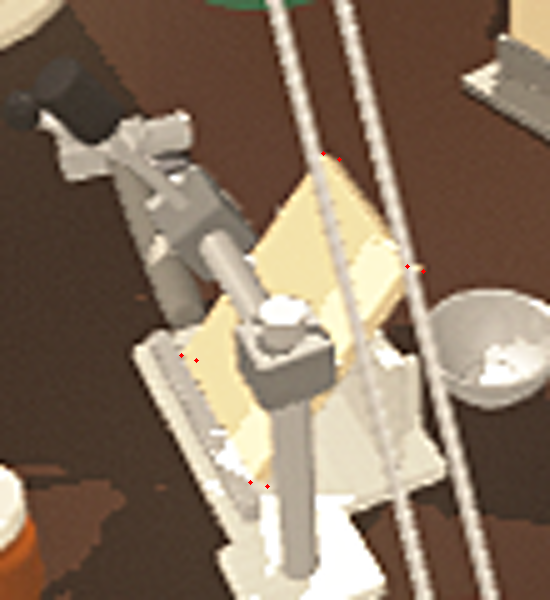

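```bash
python3 - <<'E'
from h import *
s=pickle.load(open("scene_l.pkl","rb"))
def pl(b,zb=12):  # foot front corner y=b ; solve theta touching wall
    from scipy.optimize import brentq
    f=lambda a: (b+12*np.cos(a))+(88.6-zb)*np.tan(a)-73.5
    a=brentq(f,.2,1.2);u=np.array([0,np.sin(a),np.cos(a)]);n=np.array([0,np.cos(a),-np.sin(a)])
    c=np.array([0,b+12*np.cos(a),zb])-6*n+75*u
    return a,c,u,n
ims=[]
for b in(0,5,10):
    a,c,u,n=pl(b);print(b,np.degrees(a),c)
    crop(s,245,225,315,305,7,"pics/x.png"); im=cv2.imread("pics/x.png")
    for y in(-6,6):
        P=tw(RF,[c+n*y+u*z+np.array([x,0,0]) for x,z in((-55,-75),(55,-75),(55,75),(-55,75))])
        q=((proj(s,P)+.5-[245,225])*7).astype(np.int32); cv2.polylines(im,[q],True,(0,0,255) if y<0 else (255,0,0),1)
    P=tw(RF,[(-75,0,26),(75,0,26),(75,-12,26),(-75,-12,26)]);q=((proj(s,P)+.5-[245,225])*7).astype(np.int32);cv2.polylines(im,[q],True,(0,160,0),1)
    P=tw(RF,[(-75,0,12),(75,0,12)]);q=((proj(s,P)+.5-[245,225])*7).astype(np.int32);cv2.polylines(im,[q],True,(0,160,0),1)
    cv2.imwrite(f"pics/fit{b}.png",im)
E
```

```text
0 40.015127585623794 [ 0.         52.81948645 73.29854183]
5 37.601290171244834 [ 0.         55.51588075 75.08167083]
10 35.01830415850991 [ 0.         57.95167007 76.86568584]
```

View pics/fit0.png

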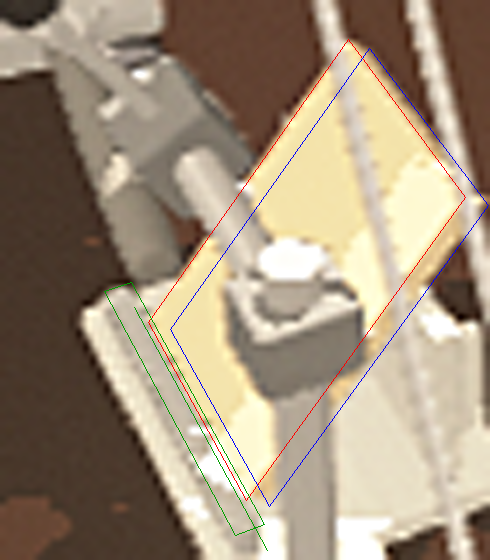

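View pics/fit5.png

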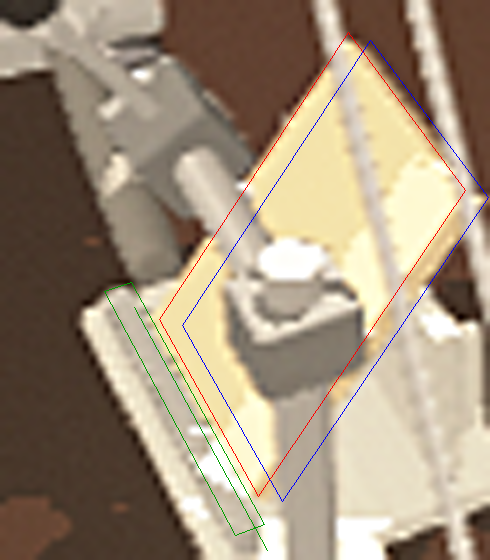

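```bash
python3 - <<'E'
from h import *
s=pickle.load(open("scene_l.pkl","rb"));t=pickle.load(open("top_l.pkl","rb"))
crop(s,255,255,295,310,11,"pics/z1.png");crop(t,333,165,375,225,11,"pics/z2.png")
cv2.imwrite("pics/z.png",np.hstack([cv2.imread("pics/z1.png")[:600,:400],cv2.imread("pics/z2.png")[:605,:400]]))if 0 else None
E
```

```text
(no output)
```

View pics/z1.png

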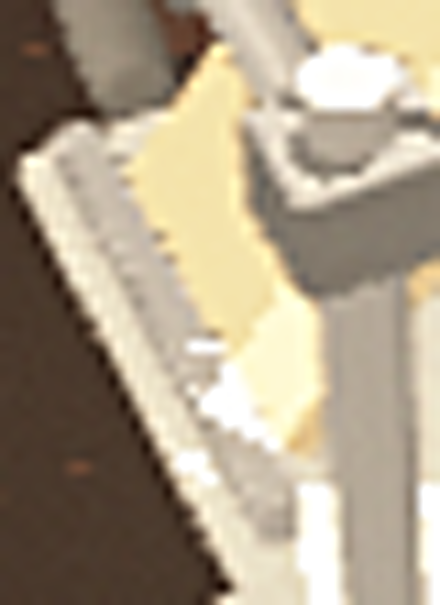

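View pics/z2.png

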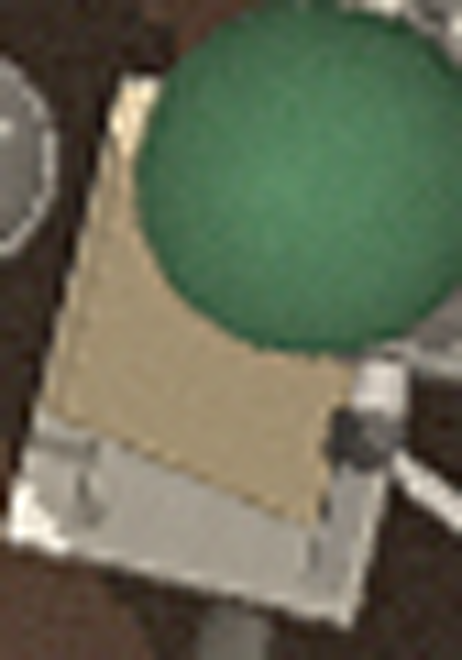

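```bash
cat >> h.py <<'E'
def tool(x,y,z,th,lx=0):  # tcp rest pos; th tilt deg as plate (hand leans to +y for th>0), lx deg: hand leans to -x
    a=np.radians(th); b=np.radians(lx)
    u=np.array([-np.sin(b)*np.cos(a),np.sin(a),np.cos(a)*np.cos(b)]); n=np.array([0,np.cos(a),-np.sin(a)])
    return tw(RF,(x,y,z))[0], RF[1]@Rzy(-u,n)
E
python3 - <<'E'
from h import *
st=D().sense()
for a in((-150,130,320,20),(-170,-40,340,0),(-120,-110,340,-20)):
  P,R=tool(*a); print(P,rel(st,P,R))
E
```

```text
[446.7666272   50.35321325 320.        ] ([-19.8, 0.1, -0.0], [148.8, -98.8, 0.2])
[ 382.28741078 -108.21043532  340.        ] ([-39.8, 0.1, 0.0], [168.9, -242.2, 93.7])
[ 411.87637535 -188.98477021  340.        ] ([-59.8, 0.1, 0.0], [119.0, -295.9, 138.6])
```

{"name": "play_rows", "arguments": {
  "moves": [
    [[-6, 0, 0], [45, -20, 0], 0],
    [[-12, 0, 0], [90, -50, 0], 0],
    [[-20, 0, 0], [130, -85, 0], 0],
    [[-24, 0, 0], [149, -120, 20], 0],
    [[-30, 0, 0], [160, -165, 45], 0],
    [[-35, 0, 0], [169, -205, 70], 0],
    [[-40, 0, 0], [169, -242, 94], 0],
    [[-47, 0, 0], [155, -265, 110], 0],
    [[-54, 0, 0], [135, -285, 125], 0],
    [[-60, 0, 0], [119, -296, 139], 0],
    [[-60, 0, 0], [119, -296, 139], 0],
    [[-60, 0, 0], [119, -296, 139], 0],
    [[-60, 0, 0], [119, -296, 139], 0]
  ]
}}

```text
clock: 10.6
eef_pos: [411.0, -188.4, 339.0]
tcp_rot: [2.79, -0.0, 2.873]
contact_force: [0.8, -0.4, 0.5]
opening: 0.003
```

```bash
python3 look.py k1
python3 - <<'E'
from h import *
st=D().sense()
s=pickle.load(open("scene_l.pkl","rb"));t=pickle.load(open("top_l.pkl","rb"))
for nm in("rod_knob","lever_ball"):
    try:
        for n in("scene","top"):
            p=D().grab_frame(n); print(nm,n,[(d["conf"],d["location"]) for d in D().silhouettes(p,nm)][:2])
    except Exception as e: print(e)
d=np.array([0,.5,-.866]);
for back in(60,25):
  p=np.array([0,4,158])-d*(137.5+back); P,R=tool(*p,-40); print(p,P,rel(st,P,R))
E
```

```text
q [-0.675  0.052  1.815  0.326  1.426 -2.05 ] tcp rest [[-121.1 -109.6  339. ]] F [ 0.8 -0.4  0.5] 10.6 0.003494296879139286
rod_knob scene [(0.75, [294.0, 281.3]), (0.63, [248.7, 220.6])]
rod_knob top []
lever_ball scene []
lever_ball top [(0.45, [375.0, 209.5])]
[  0.    -94.75  329.035] [ 531.61183631 -206.18889438  329.035     ] ([-19.9, -0.0, 0.2], [-120.7, 8.8, 15.0])
[  0.    -77.25  298.725] [ 536.26468245 -189.31877219  298.725     ] ([-19.9, -0.0, 0.2], [-120.7, 14.8, 49.5])
```

View pics/k1.png

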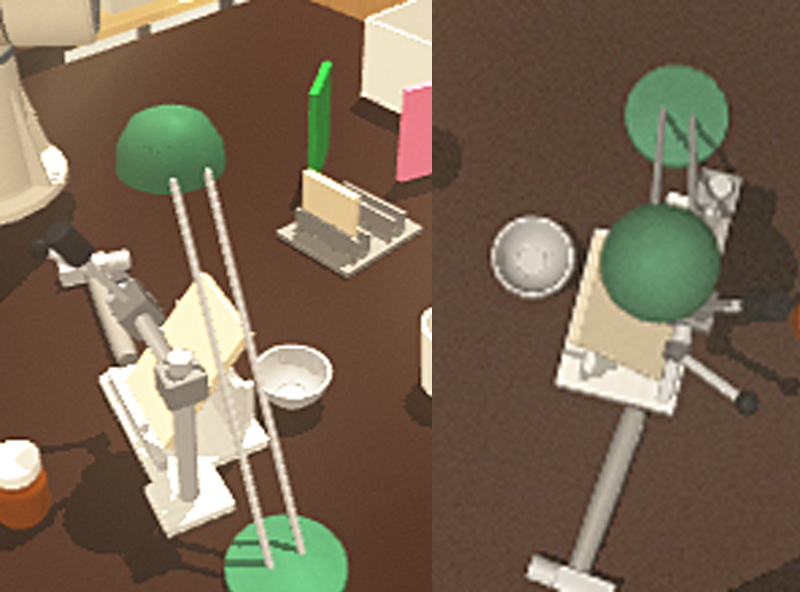

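```bash
python3 - <<'E'
from h import *
s=pickle.load(open("scene_l.pkl","rb"));t=pickle.load(open("top_l.pkl","rb"))
st=D().sense();print(proj(s,[st["eef_pos"]]),proj(t,[st["eef_pos"]]))
crop(t,300,100,500,300,2,"pics/a.png");crop(s,120,60,320,260,2,"pics/b.png")
cv2.imwrite("pics/k1b.png",np.hstack([cv2.imread("pics/b.png"),cv2.imread("pics/a.png")]))
E
```

```text
[[204.26565568 173.20568577]] [[405.22141952 231.31655329]]
```

View pics/k1b.png

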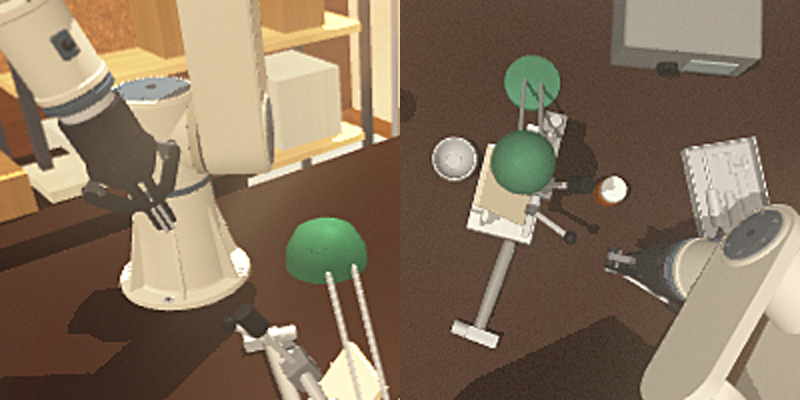

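{"name": "play_rows", "arguments": {
  "moves": [
    [[-5, 0, 0], [-30, 2, 2], 0],
    [[-10, 0, 0], [-60, 5, 5], 0],
    [[-15, 0, 0], [-90, 7, 10], 0],
    [[-20, 0, 0], [-121, 9, 15], 0],
    [[-20, 0, 0], [-121, 10, 22], 0],
    [[-20, 0, 0], [-121, 12, 35], 0],
    [[-20, 0, 0], [-121, 14, 44], 0],
    [[-20, 0, 0], [-121, 14, 44], 0],
    [[-20, 0, 0], [-121, 14, 44], 0]
  ]
}}

```text
clock: 12.0
eef_pos: [535.8, -192.8, 304.5]
tcp_rot: [2.441, 0.003, 2.875]
contact_force: [-0.5, -0.2, 0.2]
opening: 0.001
```

```bash
python3 look.py k2
python3 - <<'E'
from h import *
st=D().sense();R0=Rn.from_euler('xyz',st["tcp_rot"]).as_matrix()
s=pickle.load(open("scene_l.pkl","rb"));t=pickle.load(open("top_l.pkl","rb"))
d=np.array([0,.5,-.866]); print("rod dir in tool",R0.T@(RF[1]@d), "t",(inv(st["eef_pos"])[0]-[0,4,158])@d)
pts=tw(RF,[np.array([0,4,158])-d*a for a in(97.5,117.5,137.5)]+[inv(st["eef_pos"])[0]])
crop(s,215,170,275,230,6.6,"pics/a.png",proj(s,pts));crop(t,365,165,425,225,6.6,"pics/b.png",proj(t,pts))
cv2.imwrite("pics/k2b.png",np.hstack([cv2.imread("pics/a.png"),cv2.imread("pics/b.png")]))
E
```

```text
q [-0.707  0.361  1.638  0.625  1.501 -2.175] tcp rest [[  0.5 -80.7 304.5]] F [-0.5 -0.2  0.2] 12.0 0.001475515955018406
rod dir in tool [ 0.0023255  -0.17541062  0.98447027] t -169.71699382334907
```

View pics/k2b.png

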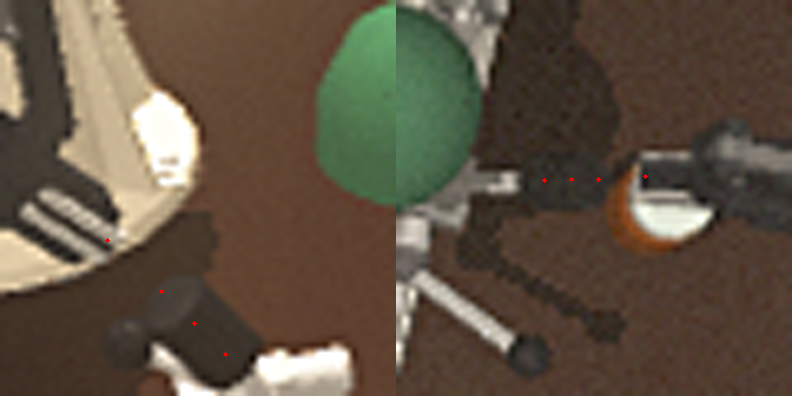

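View pics/k2.png

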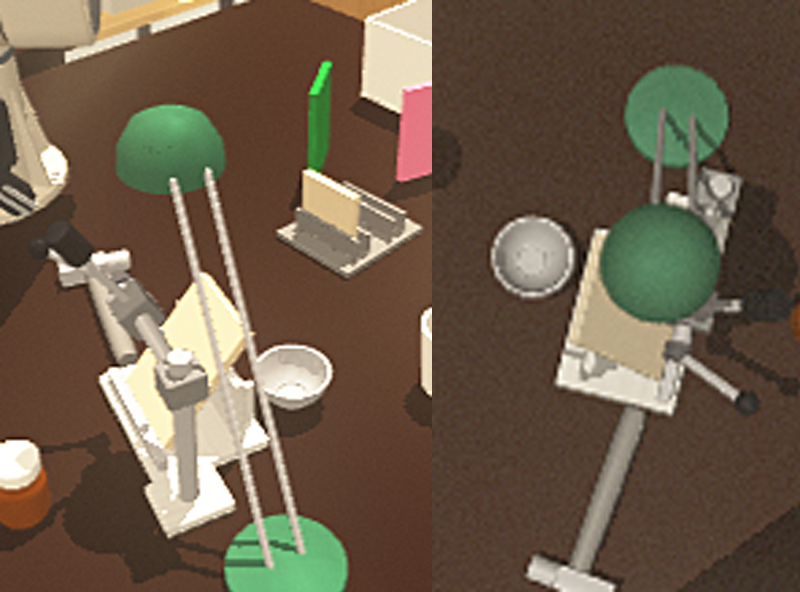

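{"name": "play_rows", "arguments": {
  "moves": [
    [[0, 0, 0], [1, 0, 10], 0],
    [[0, 0, 0], [1, -1, 20], 0],
    [[0, 0, 0], [1, -2, 25], 0],
    [[0, 0, 0], [1, -3, 30], 0],
    [[0, 0, 0], [1, -4, 34], 0],
    [[0, 0, 0], [1, -4, 38], 0],
    [[0, 0, 0], [1, -5, 41], 0],
    [[0, 0, 0], [1, -5, 41], 0]
  ]
}}

```text
clock: 12.9
eef_pos: [541.3, -171.2, 269.9]
tcp_rot: [2.441, 0.004, 2.875]
contact_force: [0.4, 0.6, 0.3]
opening: -0.002
```

```bash
cat > k.py <<'E'
import sys
from h import *
r=D();st=r.sense();R0=Rn.from_euler('xyz',st["tcp_rot"]).as_matrix()
s=r.grab_frame("scene");t=r.grab_frame("top")
d=np.array([0,.5,-.866]); e=inv(st["eef_pos"])[0]; tt=(e-[0,4,158])@d
print("rod dir tool",(R0.T@(RF[1]@d)).round(3), "t",tt.round(1),"off",(e-[0,4,158]-tt*d).round(1),"Frod",(st["contact_force"]@(RF[1]@d)).round(2),st["contact_force"].round(1),st["qpos"].round(2),st["clock"])
pts=tw(RF,[e])
crop(s,215,170,295,260,6,"pics/a.png",proj(s,pts));crop(t,355,165,415,255,6,"pics/b.png",proj(t,pts))
cv2.imwrite(f"pics/{sys.argv[1]}.png",np.hstack([cv2.imread("pics/a.png")[:,:440],cv2.imread("pics/b.png")]))
E
python3 k.py k3
```

```text
rod dir tool [ 0.002 -0.176  0.984] t -128.1 off [-0.   1.6  0.9] Frod 0.08 [0.4 0.6 0.3] [-0.67  0.38  1.69  0.64  1.42 -2.2 ] 12.9
```

View pics/k3.png

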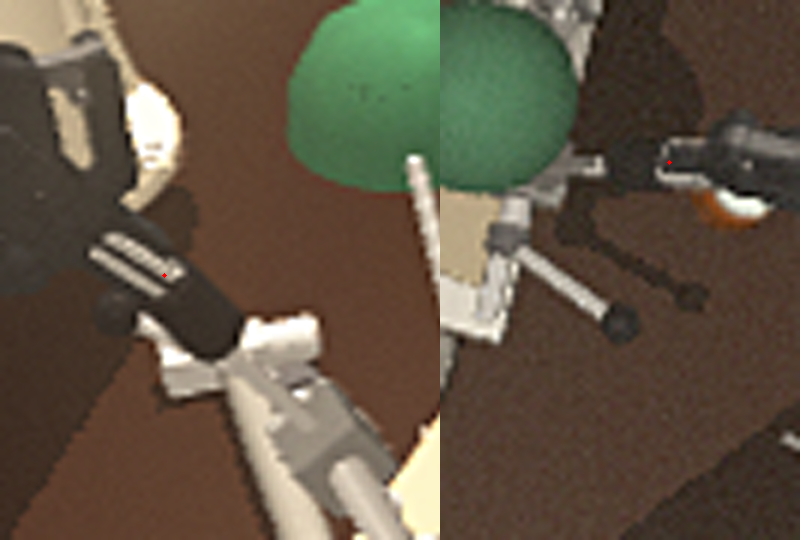

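{"name": "play_rows", "arguments": {
  "moves": [
    [[0, 0, 0], [0, 0, 3], 0],
    [[0, 0, 0], [0, -1, 6], 0],
    [[0, 0, 0], [0, -1, 9], 0],
    [[0, 0, 0], [0, -2, 11], 0]
  ]
}}

```text
clock: 13.4
eef_pos: [542.9, -165.8, 260.4]
tcp_rot: [2.441, 0.004, 2.875]
contact_force: [0.2, 0.9, 1.4]
opening: -0.003
```

```bash
python3 k.py k4
```

```text
rod dir tool [ 0.002 -0.176  0.984] t -117.1 off [0.1 1.7 1. ] Frod -0.74 [0.2 0.9 1.4] [-0.67  0.39  1.71  0.65  1.4  -2.2 ] 13.4
```

View pics/k4.png

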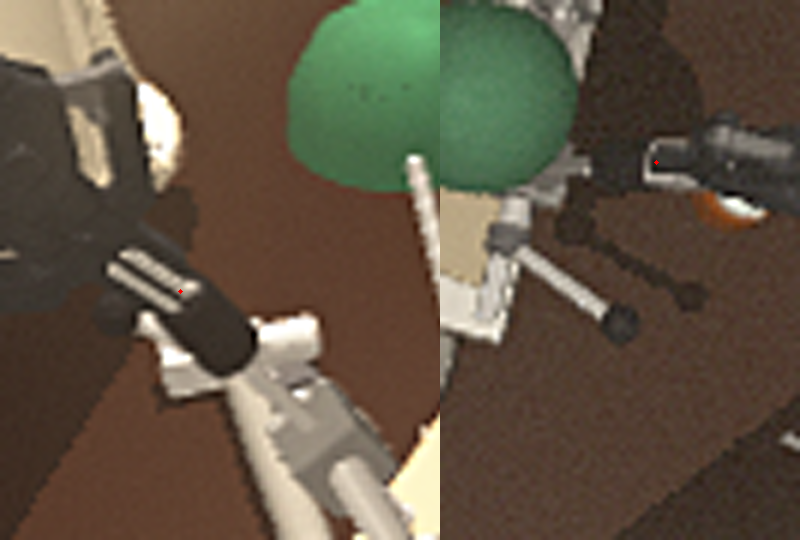

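{"name": "play_rows", "arguments": {
  "moves": [
    [[0, 0, 0], [0, -0.5, 2.5], 0],
    [[0, 0, 0], [0, -1, 5], 0],
    [[0, 0, 0], [0, -1.4, 7.5], 0],
    [[0, 0, 0], [0, -1.8, 10], 0],
    [[0, 0, 0], [0, -2.2, 12.5], 0],
    [[0, 0, 0], [0, -2.7, 15], 0],
    [[0, 0, 0], [0, -3, 17], 0]
  ]
}}

```text
clock: 14.2
eef_pos: [545.0, -157.3, 245.0]
tcp_rot: [2.441, 0.003, 2.875]
contact_force: [-0.6, -0.9, 0.8]
opening: -0.002
```

```bash
python3 k.py k5
```

```text
rod dir tool [ 0.002 -0.176  0.984] t -99.4 off [-0.1  1.6  0.9] Frod -1.18 [-0.6 -0.9  0.8] [-0.65  0.4   1.73  0.66  1.37 -2.21] 14.2
```

View pics/k5.png

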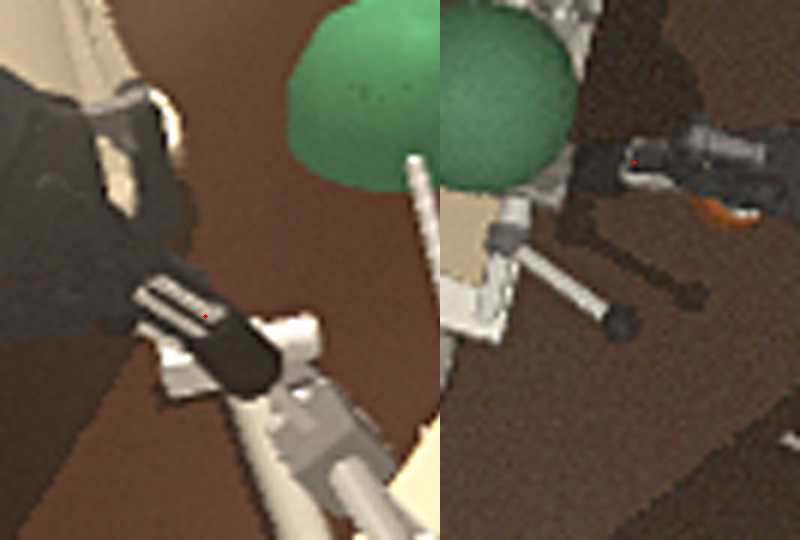

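{"name": "play_rows", "arguments": {
  "moves": [
    [[0, 0, 0], [0, -0.2, 1], 0],
    [[0, 0, 0], [0, -0.4, 2], 0],
    [[0, 0, 0], [0, -0.6, 3], 0],
    [[0, 0, 0], [0, -0.8, 4], 0],
    [[0, 0, 0], [0, -1, 5], 0]
  ]
}}

```text
clock: 14.8
eef_pos: [545.7, -154.8, 240.4]
tcp_rot: [2.441, 0.003, 2.875]
contact_force: [-0.7, 0.2, 1.4]
opening: 0.002
```

{"name": "play_rows", "arguments": {
  "moves": [
    [[0, 0, 0], [0, -0.2, 1], 0],
    [[0, 0, 0], [0, -0.3, 2], 0]
  ]
}}

```text
clock: 15.0
eef_pos: [545.9, -153.8, 238.6]
tcp_rot: [2.441, 0.003, 2.875]
contact_force: [-0.8, -1.0, 1.1]
opening: -0.003
```

```bash
python3 k.py k6
```

```text
rod dir tool [ 0.001 -0.176  0.984] t -92.0 off [-0.1  1.6  0.9] Frod -1.51 [-0.8 -1.   1.1] [-0.65  0.41  1.73  0.66  1.36 -2.22] 15.0
```

{"name": "play_rows", "arguments": {
  "moves": [
    [[0, 0, 0], [0, -0.2, 1], 0],
    [[0, 0, 0], [0, -0.3, 2], 0]
  ]
}}

```text
clock: 15.3
eef_pos: [546.2, -153.1, 237.3]
tcp_rot: [2.441, 0.004, 2.875]
contact_force: [-4.4, -6.4, 10.8]
opening: 0.004
```

{"name": "play_rows", "arguments": {
  "moves": [
    [[0, 0, 0], [0, -0.2, 1], 0],
    [[0, 0, 0], [0, -0.3, 2], 0]
  ]
}}

```text
clock: 15.5
eef_pos: [546.4, -152.9, 236.9]
tcp_rot: [2.442, 0.005, 2.875]
contact_force: [-8.8, -11.0, 18.6]
opening: 0.002
```

```bash
python3 k.py k7
```

```text
rod dir tool [ 0.003 -0.175  0.985] t -90.1 off [0.1 1.6 0.9] Frod -22.52 [ -8.8 -11.   18.6] [-0.65  0.41  1.74  0.66  1.35 -2.22] 15.5
```

View pics/k7.png

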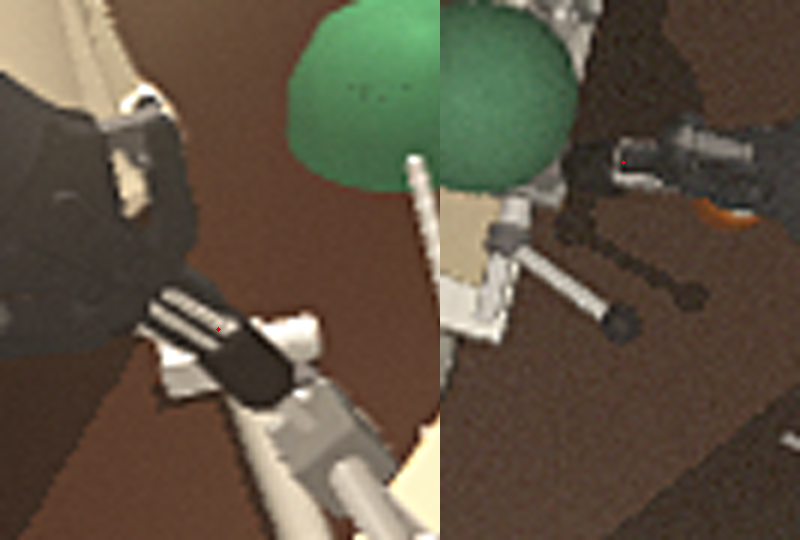

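{"name": "play_rows", "arguments": {
  "moves": [
    [[0, 0, 0], [0, 0.4, -2], 0],
    [[0, 0, 0], [0, 1, -6], 0],
    [[0, 0, 0], [0, 4, -30], 0],
    [[0, 0, 0], [0, 6, -70], 0],
    [[0, 0, 0], [0, 6, -100], 0],
    [[0, 0, 0], [0, 6, -100], 0],
    [[0, 0, 0], [0, 6, -100], 0]
  ]
}}

```text
clock: 16.3
eef_pos: [530.2, -210.7, 317.2]
tcp_rot: [2.442, 0.005, 2.875]
contact_force: [0.4, -0.1, -0.4]
opening: 0.003
```

```bash
cat >> h.py <<'E'
def lev(v,delta=0,lx=15):
    e=np.radians(35)-v; T=np.array([0,-np.sin(e),-np.cos(e)]); c=np.array([-80,4-80*np.cos(e),158+80*np.sin(e)])
    p=c-T*(11+delta); return tool(*p,.5*np.degrees(e)-10,lx),p
E
python3 k.py k8
python3 - <<'E'
from h import *
st=D().sense()
s=pickle.load(open("scene_l.pkl","rb"));t=pickle.load(open("top_l.pkl","rb"))
for a in((-110,-130,320,-20,15),):
  P,R=tool(*a); print(rel(st,P,R))
(P,R),p=lev(.1,40);print(p,rel(st,P,R))
print("jar",inv(onz(t,(405.5,194.5),70)))
r=D();p=r.grab_frame("scene");cv2.imwrite("pics/full.png",p["color"][:,:,::-1])
E
```

```text
rod dir tool [ 0.003 -0.175  0.985] t -189.6 off [-0.1 -8.7 -5. ] Frod 0.39 [ 0.4 -0.1 -0.4] [-0.73  0.36  1.61  0.61  1.54 -2.18] 16.3
([19.4, -13.9, -2.3], [109.4, -21.1, -23.1])
[-80.         -40.85020132 241.60298704] ([44.7, -14.1, -5.6], [79.3, -3.6, 94.3])
jar [[  42.58546004 -137.28921444   70.        ]]
```

View pics/k8.png

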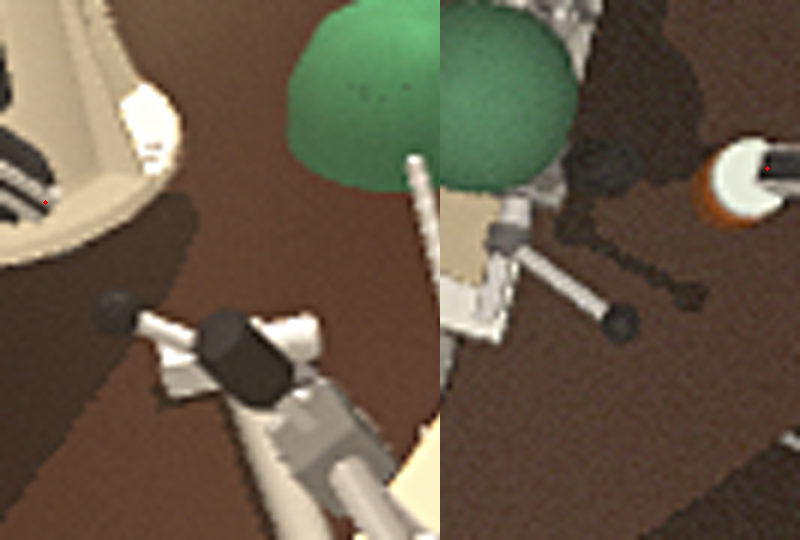

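```bash
python3 - <<'E'
from h import *
st=D().sense()
(P0,R),p=lev(.1,3);print(p)
for a in((-110,-125,315,-15,15),):
  P,Rq=tool(*a); print(rel(st,P,Rq))
print(rel(st,P0+[0,0,35],R))
o1,d1=ray(pickle.load(open("top.pkl","rb")),(355+180/6-.5,165+322/6-.5));o2,d2=ray(pickle.load(open("scene.pkl","rb")),(215+117/6-.5,170+311/6-.5))
a=np.linalg.lstsq(np.stack([d1,-d2],1),o2-o1,rcond=None)[0];print(inv((o1+a[0]*d1+o2+a[1]*d2)/2))
E
```

```text
[-80.         -58.94069257 209.32708075]
([24.5, -14.2, -3.0], [109.3, -20.6, -16.1])
([44.7, -14.1, -5.6], [79.3, -15.8, 80.5])
[[-80.08558837 -63.09894728 202.70182846]]
```

{"name": "play_rows", "arguments": {
  "moves": [
    [[6, -4, -1], [30, -5, -4], 0],
    [[12, -8, -1], [60, -10, -8], 0],
    [[18, -12, -2], [90, -15, -12], 0],
    [[25, -14, -3], [109, -20, -16], 0],
    [[31, -14, -4], [102, -20, 10], 0],
    [[38, -14, -5], [92, -18, 40], 0],
    [[45, -14, -5.5], [80, -16, 75], 0],
    [[45, -14, -5.5], [79, -16, 78], 0],
    [[45, -14, -5.5], [79, -16, 78], 0],
    [[45, -14, -5.5], [79, -16, 78], 0]
  ]
}}

```text
clock: 17.45
eef_pos: [463.5, -151.3, 245.5]
tcp_rot: [-3.051, 0.256, 2.896]
contact_force: [0.1, -0.2, 0.5]
opening: -0.001
```

```bash
python3 k.py l1
python3 - <<'E'
from h import *
st=D().sense();print(inv(st["eef_pos"]))
for v in(.0,.1,.3,.5,.7,.9,1.1,1.3,1.4):
  (P,R),p=lev(v,0); print(v,p.round(1),rel(st,P,R))
E
```

```text
rod dir tool [0.208 0.574 0.792] t -107.7 off [-80.3 -10.1  -5.8] Frod -0.47 [ 0.1 -0.2  0.5] [-0.26 -0.01  2.08 -0.12  0.82 -1.5 ] 17.45
[[-79.77693635 -61.25405803 246.25303578]]
0.0 [-80.  -55.2 212.9] ([2.6, -0.1, -0.8], [8.6, 8.9, 31.5])
0.1 [-80.  -60.4 206.7] ([-0.3, -0.1, -0.0], [10.3, 4.3, 37.9])
0.3 [-80.  -68.8 192.9] ([-6.0, -0.2, 1.4], [14.0, -2.8, 51.9])
0.5 [-80.  -74.3 177.8] ([-11.7, -0.1, 2.9], [17.9, -7.0, 67.0])
0.7 [-80.  -76.7 161.8] ([-17.5, 0.2, 4.3], [22.1, -7.9, 82.6])
0.9 [-80.  -75.8 145.7] ([-23.2, 0.6, 5.7], [26.1, -5.7, 98.0])
1.1 [-80.  -71.8 130.1] ([-28.9, 1.1, 7.0], [30.0, -0.3, 112.7])
1.3 [-80.  -64.7 115.6] ([-34.6, 1.8, 8.2], [33.6, 8.0, 126.0])
1.4 [-80.  -60.2 109. ] ([-37.5, 2.1, 8.8], [35.2, 13.2, 132.0])
```

View pics/l1.png

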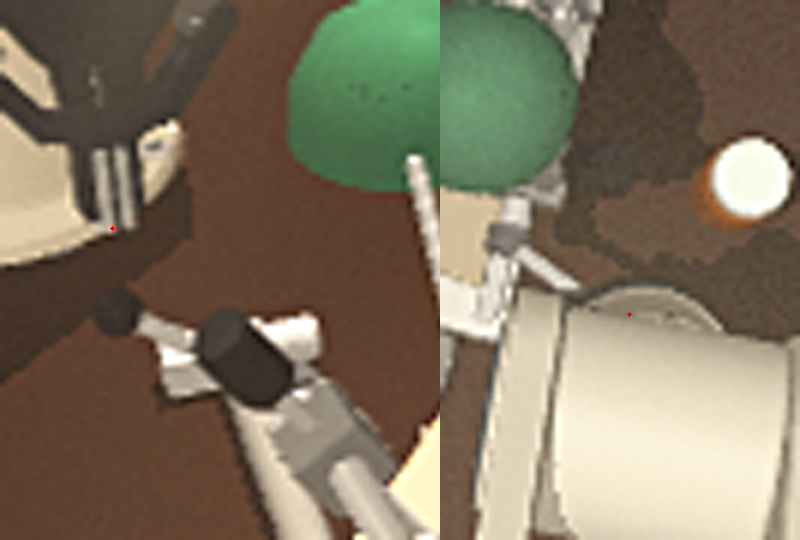

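{"name": "play_rows", "arguments": {
  "moves": [
    [[2, 0, 0], [5, 6, 16], 0],
    [[1.5, 0, 0], [9, 7, 33], 0],
    [[-0.3, 0, 0], [10.3, 4.3, 38], 0],
    [[-3, 0, 0.7], [12, 0.7, 45], 0],
    [[-6, 0, 1.4], [14, -2.8, 52], 0],
    [[-9, 0, 2], [16, -5, 59.5], 0],
    [[-11.7, 0, 2.9], [18, -7, 67], 0],
    [[-14.5, 0, 3.6], [20, -7.5, 75], 0],
    [[-17.5, 0, 4.3], [22, -8, 82.5], 0],
    [[-17.5, 0, 4.3], [22, -8, 82.5], 0]
  ]
}}

```text
clock: 18.55
eef_pos: [458.6, -169.7, 161.5]
tcp_rot: [2.906, 0.252, 2.811]
contact_force: [0.1, -0.0, -0.6]
opening: 0.002
```

```bash
python3 k.py l2
python3 - <<'E'
from h import *
st=D().sense();print(inv(st["eef_pos"]))
for v in(.7,.9,1.1,1.2,1.3,1.4,1.45):
  (P,R),p=lev(v,0); print(v,p.round(1),rel(st,P,R))
E
```

```text
rod dir tool [0.246 0.291 0.924] t -44.5 off [-80.1 -60.7 -35. ] Frod 0.49 [ 0.1 -0.  -0.6] [-0.56  0.15  2.15  0.45  0.7  -2.15] 18.55
[[-79.96345304 -78.16192174 162.14836484]]
0.7 [-80.  -76.7 161.8] ([-0.1, 0.2, -0.1], [0.2, 1.4, 0.6])
0.9 [-80.  -75.8 145.7] ([-5.8, 0.6, 1.3], [4.3, -1.4, 16.0])
1.1 [-80.  -71.8 130.1] ([-11.5, 1.2, 2.7], [8.4, -0.9, 31.5])
1.2 [-80.  -68.6 122.7] ([-14.3, 1.5, 3.4], [10.4, 0.5, 39.2])
1.3 [-80.  -64.7 115.6] ([-17.2, 1.8, 4.1], [12.4, 2.7, 46.7])
1.4 [-80.  -60.2 109. ] ([-20.0, 2.2, 4.7], [14.4, 5.7, 54.0])
1.45 [-80.  -57.6 105.8] ([-21.4, 2.4, 5.0], [15.3, 7.4, 57.5])
```

View pics/l2.png

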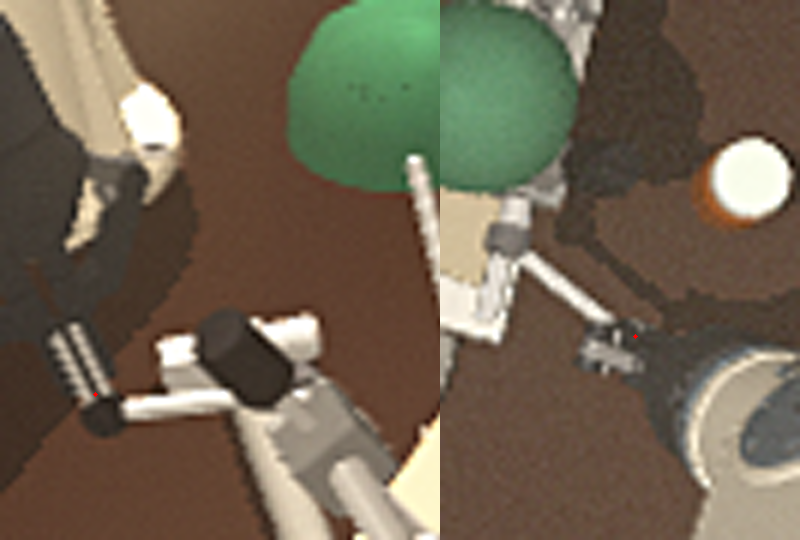

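Following well: the lever has swung to about level. I carry on around the arc to 1.35 rad.

{"name": "play_rows", "arguments": {
  "moves": [
    [[-3, 0, 0.6], [2, -1, 8], 0],
    [[-5.8, 0.6, 1.3], [4.3, -1.4, 16], 0],
    [[-8.6, 0.9, 2], [6.4, -1.2, 24], 0],
    [[-11.5, 1.2, 2.7], [8.4, -0.9, 31.5], 0],
    [[-14.3, 1.5, 3.4], [10.4, 0.5, 39], 0],
    [[-17.2, 1.8, 4.1], [12.4, 2.7, 46.7], 0],
    [[-18.6, 2, 4.4], [13.4, 4.2, 50.5], 0],
    [[-18.6, 2, 4.4], [13.4, 4.2, 50.5], 0]
  ]
}}

```text
clock: 19.45
eef_pos: [463.0, -153.9, 111.9]
tcp_rot: [2.572, 0.19, 2.755]
contact_force: [-0.2, 0.5, 0.2]
opening: -0.002
```

```bash
python3 k.py l3
python3 - <<'E'
from h import *
st=D().sense();print(inv(st["eef_pos"]))
for v,dl in((1.35,0),(1.4,0),(1.45,0),(1.5,0)):
  (P,R),p=lev(v,dl); print(v,p.round(1),rel(st,P,R))
E
```

```text
rod dir tool [ 0.221 -0.035  0.975] t 6.7 off [-80.  -69.9 -40.4] Frod 0.07 [-0.2  0.5  0.2] [-0.73  0.37  2.12  0.82  0.88 -2.58] 19.45
[[-80.06830219 -62.40472025 112.33217353]]
1.35 [-80.  -62.5 112.2] ([-0.1, -0.0, 0.0], [-0.1, -0.2, 0.0])
1.4 [-80.  -60.2 109. ] ([-1.5, 0.2, 0.3], [0.8, 0.1, 4.0])
1.45 [-80.  -57.6 105.8] ([-2.9, 0.4, 0.6], [1.7, 0.6, 7.9])
1.5 [-80.  -54.9 102.8] ([-4.3, 0.6, 0.9], [2.6, 1.3, 11.7])
```

View pics/l3.png

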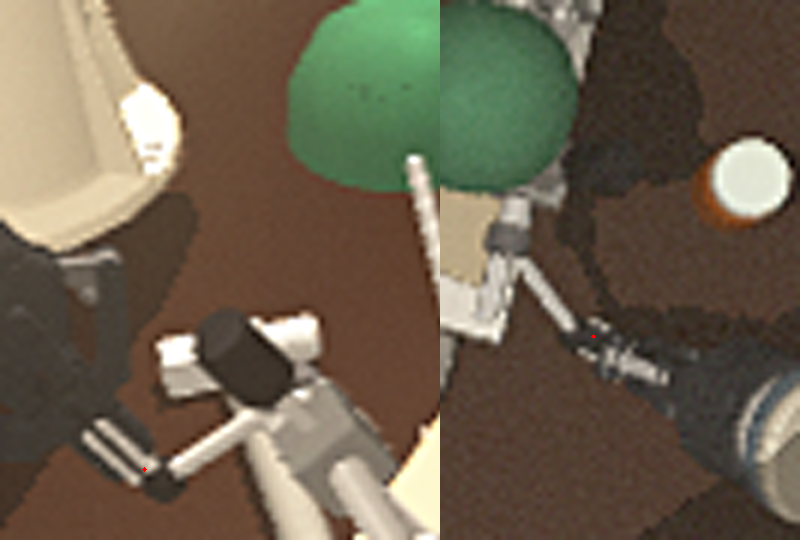

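{"name": "play_rows", "arguments": {
  "moves": [
    [[-1.5, 0, 0], [0.8, 0.1, 2], 0],
    [[-1.5, 0, 0], [0.8, 0.1, 4], 0],
    [[-1.5, 0, 0], [1, 0.2, 4.5], 0]
  ]
}}

```text
clock: 19.85
eef_pos: [464.1, -151.4, 109.3]
tcp_rot: [2.546, 0.192, 2.756]
contact_force: [-8.5, -6.8, 16.9]
opening: 0.003
```

{"name": "play_rows", "arguments": {
  "moves": [
    [[0, 0, 0], [0.2, 0, 1], 0],
    [[0, 0, 0], [0.2, 0.2, 2], 0]
  ]
}}

```text
clock: 20.05
eef_pos: [464.5, -151.1, 108.8]
tcp_rot: [2.547, 0.193, 2.757]
contact_force: [-20.2, -14.0, 27.2]
opening: -0.002
```

{"name": "play_rows", "arguments": {
  "moves": [
    [[0, 0, 0], [0, 0, -3], 0],
    [[0, 0, 0], [0, 0, -15], 0],
    [[0, 0, 0], [20, -10, -50], 0],
    [[0, 0, 0], [40, -20, -90], 0],
    [[0, 0, 0], [60, -30, -130], 0],
    [[0, 0, 0], [90, -40, -170], 0],
    [[0, 0, 0], [90, -40, -170], 0],
    [[0, 0, 0], [90, -40, -170], 0],
    [[0, 0, 0], [90, -40, -170], 0],
    [[0, 0, 0], [90, -40, -170], 0]
  ]
}}

```text
clock: 21.05
eef_pos: [313.8, -227.5, 207.4]
tcp_rot: [2.546, 0.192, 2.758]
contact_force: [-0.5, -0.8, -0.3]
opening: -0.002
```

```bash
python3 look.py m1; python3 k.py m2; python3 - <<'E'
from h import *
s=pickle.load(open("scene_l.pkl","rb"));t=pickle.load(open("top_l.pkl","rb"))
s0=pickle.load(open("scene.pkl","rb"))
cv2.imwrite("pics/m3.png",np.hstack([cv2.resize(s["color"][:,:,::-1],(400,250)),cv2.resize(t["color"][:,:,::-1],(400,250))]))
crop(s,245,220,315,310,6.6,"pics/m4.png")
for n,p in(("s",s),("t",t)):
    q=pickle.load(open({"s":"scene.pkl","t":"top.pkl"}[n],"rb")); d=np.abs(p["color"].astype(int)-q["color"]).max(2).astype(np.uint8); cv2.imwrite(f"pics/diff{n}.png",d*3)
E
```

```text
q [-1.113  0.169  2.117  0.59   1.225 -2.67 ] tcp rest [[-204.3 -173.2  207.4]] F [-0.5 -0.8 -0.3] 21.05 -0.0023012161690364363
rod dir tool [ 0.221 -0.059  0.973] t -131.3 off [-204.3 -111.6  -64.4] Frod -0.02 [ 0.5 -0.4 -0.1] [-1.11  0.17  2.12  0.59  1.22 -2.67] 21.15
```

View pics/m1.png

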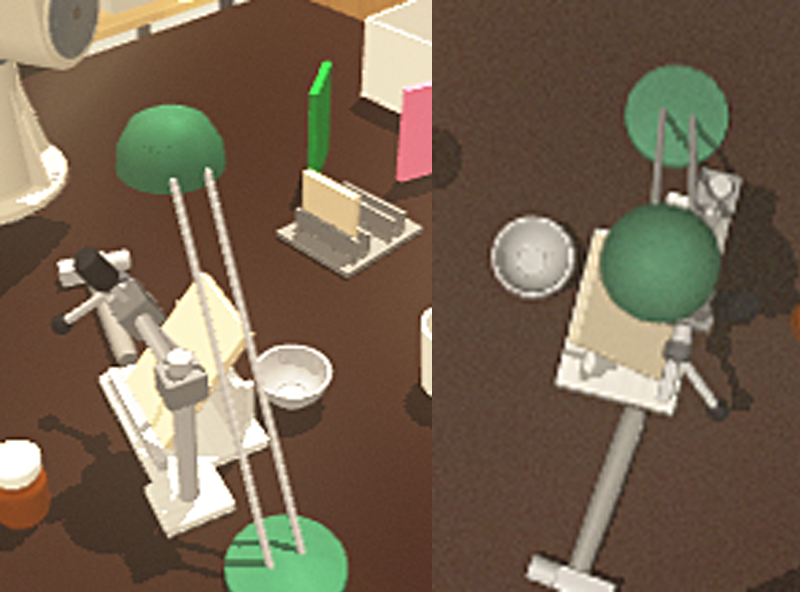

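View pics/m2.png

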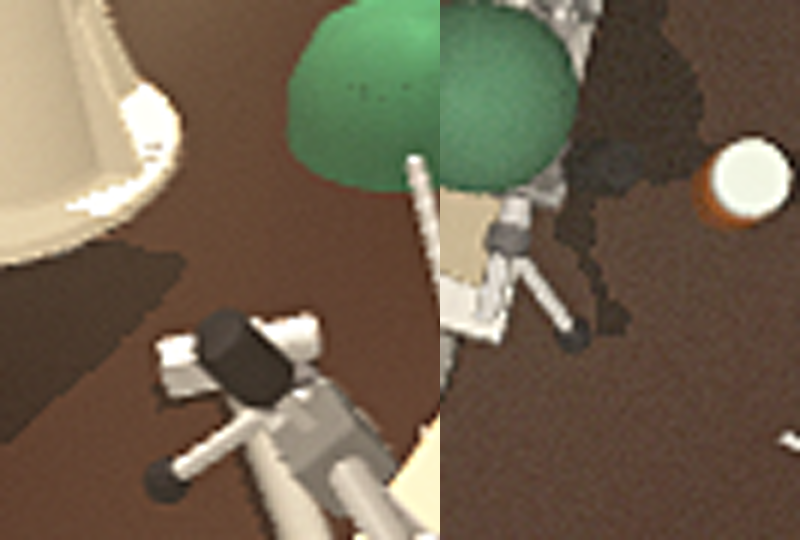

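View pics/m4.png

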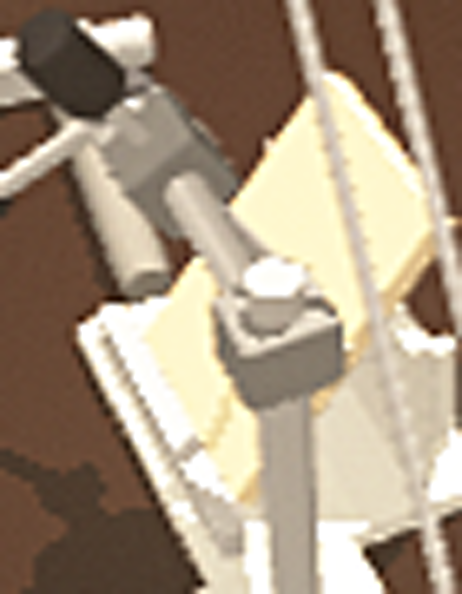

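View pics/m3.png

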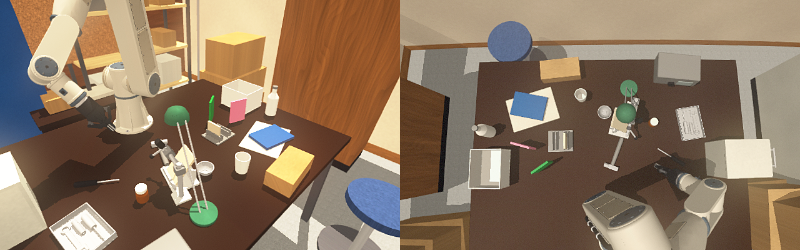

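```bash
python3 - <<'E'
from h import *
t=pickle.load(open("top.pkl","rb"));s=pickle.load(open("scene.pkl","rb"))
o1,d1=ray(t,(355+137/6-.5,165+335/6-.5));o2,d2=ray(s,(215+166/6-.5,170+480/6-.5))
a=np.linalg.lstsq(np.stack([d1,-d2],1),o2-o1,rcond=None)[0];b=inv((o1+a[0]*d1+o2+a[1]*d2)/2)[0]
print(b,np.radians(35)-np.arctan2(b[2]-158,4-b[1]))
s1=pickle.load(open("scene_l.pkl","rb"));t1=pickle.load(open("top_l.pkl","rb"))
r=D()
for n,old in(("scene",s),("top",t)):
    p=r.grab_frame(n)
    for nm in("jar","bowl","mallet","driver","cup","short_plate_center"):
        m=r.silhouettes(p,nm); print(n,nm,[(round(x["conf"],2),x["location"]) for x in m][:1])
    for nm,bx in(("jar",(390,180,420,210)),("bowl",(312,165,342,195)),("driver",(405,230,460,270)),("cup",(275,138,303,166)),("mallet",(322,220,357,276)),("short",(255,205,280,250))):
        if n=="top":
            x0,y0,x1,y1=bx; tm=cv2.matchTemplate(p["color"][y0-8:y1+8,x0-8:x1+8],old["color"][y0:y1,x0:x1],cv2.TM_CCOEFF_NORMED); _,v,_,l=cv2.minMaxLoc(tm); print(nm,round(v,2),l[0]-8,l[1]-8)
E
```

```text
[-80.57886286 -53.99480829 101.77677644] 1.380754093189314
scene jar [(0.6, [223.9, 308.8])]
scene bowl [(0.94, [328.5, 267.5])]
scene mallet [(0.73, [261.8, 251.4])]
scene driver [(0.74, [138.2, 294.4])]
scene cup [(0.76, [383.1, 261.1])]
scene short_plate_center [(0.89, [341.8, 205.7])]
top jar [(0.56, [402.5, 194.0])]
top bowl [(0.73, [327.2, 178.9])]
top mallet [(0.78, [344.2, 253.3])]
top driver [(0.79, [445.1, 258.2])]
top cup [(0.52, [289.0, 149.6])]
top short_plate_center [(0.69, [262.4, 223.7])]
jar 0.98 0 0
bowl 0.99 0 0
driver 0.85 0 0
cup 1.0 0 0
mallet 0.99 0 0
short 0.9 0 0
```

The lever measures about 1.38 rad and nothing else has moved. I'm handing the job in.

```bash
python3 -c "
from rig import r
print(r.sign_off())"
```

```text
the job is handed in; nothing more can be done
None
```

The job is done and handed in at about 22 s of the 58 s allowed; sign-off gave no verdict. I took the cream plate from the rack, leaned it on the rest and let go. Then I pushed the depth rod down by its knob until the ball met the plate, and swung the lever down to its stop.

What the last checks showed:
- **Plate:** it looks centred and square. Its foot is against the toe strip and its top corners are where the 40° seated position predicts. My rest model and the picture disagreed by 2–3 pixels at the foot, so the lean could be a degree or two under 40, still inside the limits.
- **Rod:** the push force rose from about 1.5 N to about 22 N at the slide depth where contact was expected, and the knob stayed down afterwards. The ball itself is hidden under the lamp and head, so I did not see the contact directly.
- **Lever:** its ball measures about 1.38 rad against the 1.4 rad stop. The push at the stop reached about 37 N, close to the 40 N limit for the arm and gripper body; the fingertips were doing the pushing.
- **Other things:** the jar, bowl, mallet, driver, cup and short plate show no shift in the top picture. The hand is well clear and reads no contact force.

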